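# Rebuild the spring pack of a brake spindle

## Task

Stack the three conical spring washers from the draining rack on the upright brake spindle, down against its shoulder, with faces alternating: the first crown down, the second crown up so that it meets the first rim to rim, the third crown down again. Any washer may go in any place; leave them lying flat and let go, and leave the nut, the flat pressure ring, the wrench and the marker where they lie.

Things in the scene. Friction and masses are not known exactly. Their poses are not given: they have to be found in the camera images.
- washer_1_center (a point): conical spring washer of dark steel, a rigid dished ring: 60 across, bore 26, 8.5 high, 80 g; all three alike. The narrow raised face round the bore is the crown, the wide face the rim. Point: its centre, on the axis, 4.25 from either face; +z points out of the crown. The outer edge to grip spans 1.25 to 4.25 towards -z. Starts on edge in the rack, axis level within 5 degrees
- washer_2_center (a point): conical spring washer of dark steel, a rigid dished ring: 60 across, bore 26, 8.5 high, 80 g; all three alike. The narrow raised face round the bore is the crown, the wide face the rim. Point: its centre, on the axis, 4.25 from either face; +z points out of the crown. The outer edge to grip spans 1.25 to 4.25 towards -z. Starts on edge in the rack, axis level within 5 degrees
- washer_3_center (a point): conical spring washer of dark steel, a rigid dished ring: 60 across, bore 26, 8.5 high, 80 g; all three alike. The narrow raised face round the bore is the crown, the wide face the rim. Point: its centre, on the axis, 4.25 from either face; +z points out of the crown. The outer edge to grip spans 1.25 to 4.25 towards -z. Starts on edge in the rack, axis level within 5 degrees
- brake_spindle: steel spindle fixed upright on a grey 116 x 116 x 8 plate. Heights above the table: flange 92 across to 20 (screw heads to 26), hub 44 across to its flat shoulder at 58, arbor 22.5 across to 92 (washers have 1.8 play all round and slide down it freely), taper to 101, threaded end 16 across to the tip at 110. Origin: centre of the plate's underside, on the table; +z is the spindle axis
- shoulder (a point): point on the spindle axis at the height of the hub's shoulder, on which the first washer rests (58 above the table); +z up
- rack: fixed draining rack of 4 mm wire, 290 long (x axis), 60 wide (y axis), origin on the table under its centre. Places at x = -100, 0, 100: in each a washer, in any order, stands on edge in the rack's x-z plane, crown to +y or -y, centre at height 43, in a 10 wide gap between wires at x = 12 either side of the place's middle; wires reach height 37: lift 30 to clear them
- hex_nut: bystander: hexagon nut 33 x 29 x 14, origin at the centre of its underside
- pressure_ring: bystander: flat steel ring, 60 across, bore 25, 8 high (flat, not conical), origin at the centre of its underside
- wrench: bystander: adjustable wrench 242 long, 56 wide, 14 high, lying flat, origin near its middle on the table
- marker: bystander: white and yellow marker pen, 138 long, 18 thick, lying, origin near its middle on the table
There are look-alikes about, which are no part of the job. Several things have the shape of the brake_spindle; the one meant has the colours described above.

How it is judged:
At the end, for the whole second after the job is handed in: All three washers lie on the spindle at rest and level (within 0.1 rad), centred on it within 4 mm: one with its crown down on the shoulder, one crown up on that, one crown down on top, each within 2.5 mm of the height of its place (centres 4.25, 12.75 and 21.25 mm above the shoulder) (horizontal distance between each of washer_1_center, washer_2_center, washer_3_center and shoulder below 0.004 m and ((z of washer_1_center in the frame of brake_spindle between 0.05975 and 0.06475 m and angle between washer_1_center's own z axis and vertical above 3.0416 rad) or (z of washer_1_center in the frame of brake_spindle between 0.06825 and 0.07325 m and angle between washer_1_center's own z axis and vertical below 0.1 rad) or (z of washer_1_center in the frame of brake_spindle between 0.07675 and 0.08175 m and angle between washer_1_center's own z axis and vertical above 3.0416 rad)) and linear speed of each of washer_1, washer_2, washer_3 below 0.01 m/s and ((z of washer_2_center in the frame of brake_spindle between 0.05975 and 0.06475 m and angle between washer_2_center's own z axis and vertical above 3.0416 rad) or (z of washer_2_center in the frame of brake_spindle between 0.06825 and 0.07325 m and angle between washer_2_center's own z axis and vertical below 0.1 rad) or (z of washer_2_center in the frame of brake_spindle between 0.07675 and 0.08175 m and angle between washer_2_center's own z axis and vertical above 3.0416 rad)) and ((z of washer_3_center in the frame of brake_spindle between 0.05975 and 0.06475 m and angle between washer_3_center's own z axis and vertical above 3.0416 rad) or (z of washer_3_center in the frame of brake_spindle between 0.06825 and 0.07325 m and angle between washer_3_center's own z axis and vertical below 0.1 rad) or (z of washer_3_center in the frame of brake_spindle between 0.07675 and 0.08175 m and angle between washer_3_center's own z axis and vertical above 3.0416 rad))); the robot touches nothing.
It fails at once if the nut is moved by more than 40 mm (distance of hex_nut from where it was at the start of the episode above 0.04 m).
It fails at once if the flat pressure ring is moved by more than 40 mm (distance of pressure_ring from where it was at the start of the episode above 0.04 m).
It fails at once if the wrench is moved by more than 40 mm (distance of wrench from where it was at the start of the episode above 0.04 m).
It fails at once if the marker is moved by more than 40 mm (distance of marker from where it was at the start of the episode above 0.04 m).
It also fails if it takes over 70 s, if anything falls off the work surface, if the arm or the gripper's body presses on something with over 40 N, if the wrist force passes 120 N, or if a joint passes its speed limit or range.

## Robot

A 6-joint arm with a two-finger parallel gripper is mounted at the origin on a cart in front of the work surface, level with it; the furniture and walls round the work are solid. World frame = base frame: x ahead of the robot, y to its left, z up, the work surface at z = 0. Lengths are in m, angles in rad, forces in N, time in s.
With the tool pointing down it reaches from about 0.375 to 0.9 m from the base axis. Payload 3.1 kg.
Tool frame: the origin (TCP) lies midway between the tips of the shut fingers; the grasp point (between the pads) lies 19 mm behind it (manip.hold_point_z is the distance from the TCP to the grasp point, in m); z points along the fingers, y is the direction in which the jaws open and shut (so a half turn about z gives the same grasp; the last joint's range is limited). The gripper opens to 85 mm and grips with 20 to 120 N. Pads are 22 mm wide; open, the fingers measure 114 mm over their backs; the gripper's body (76 mm by 85 mm) begins 54 mm behind the grasp point. The pads swing forward as they close: fully open they stand 13 mm farther back than shut.
Start: joints at [1.119, 0.527, 1.433, -0, 1.181, -0.178], TCP at [0.168, 0.602, 0.231] pointing down, gripper open.
Joint ranges: [-3.08, 3.08], [-0.75, 2.2], [0.22, 2.44], [-1.43, 4.57], [0, 2.65], [-2.85, 2.85]. Speed limits (rad/s): [2.79, 2.79, 3.14, 3.14, 3.14, 3.14].

## Interface

Orientations are given as a unit quaternion [x, y, z, w].
In Python, from station import manip gives the robot as it stands.
- The arm moves only by the tool drive_tool, never from a script. Its argument "motion" is one flat list of numbers, 7 for each row, row after row: the shift along the tool's x, y, z in mm, then the turn, a rotation vector about the tool's x, y, z in degrees, then the finger opening in mm, from 0 to 85.4. A call has 1 to 8 rows; each row is the pose to reach, as a shift and turn from the pose measured when the call began, along the tool's axes at that moment; what a row does not reach only later rows make up. A row lasts 1/8 s, in which the tool goes at most 62.5 mm and 10.7 degrees, less where a joint would pass 70% of its speed; a pose out of reach is approached as far as the arm can. A call with a gripper value outside its range is refused whole. The fingers move at their own pace and stop on an object; "force" is the grip in N (left out, the last holds). Time passes only in rows, so rows that repeat a pose let the fingers close. It gives the time, the measured TCP pose, the force and the opening at its end, in the units of the state.
- manip.sense(): the state, without advancing time (a new reading comes with each control period).
- manip.snapshot(name): name is "scene" or "top" or "wrist"; returns a dict with "color" (420x560x3 uint8, red, green, blue), "fx", "fy", "cx", "cy" (pixels), "k1" (the pictures are not rectified: a ray, as slopes to the right and down, at radius r is drawn at 1 + k1 r^2 times it, then the intrinsics apply), "view" (4x4, takes a point from world to camera coordinates). Camera axes: x right, y up, looking along -z (the intrinsics and any distortion apply to the point x, -y, -z); pixel columns grow to the right and rows downward; lengths in m; the calibration is good to about 2 mm. A picture is of the moment at which its call begins. There is no depth.
- manip.sign_off(): hands the job in, once; it reports no verdict.
The state is a dict: "t": time; "q": joint angles; "qd": joint speeds; "tau": joint torques, N m; "tcp_pos": TCP position; "tool_rot": TCP orientation; "force": force on the tool from outside, world axes, zero at the start; "ft_torque": the same for the moment, N m; "finger_gap": opening from 0.0 (shut) to 1.0 (fully open).
Only numpy, scipy, OpenCV 4.12 (cv2) and the standard library are available. Lean on these libraries where they do the work, as an engineer would, in place of code of your own. Each camera call takes 0.05 s, during which the arm holds its last target.

## Working session

There is one attempt and no reset: what is moved stays moved. The work goes in short steps, Python scripts to look and compute and a tool call to move; the robot and the scene stay as the last step left them, time stands still between calls to the robot, and variables do not carry over. Pictures are saved under pics/ and viewed, and the job is handed in when it is done.

Besides the shell and the picture viewer there is one more tool, called after "Call:" in YAML: its name, and indented under it one key for each argument. drive_tool: Moves the arm, as the interface text tells. Its arguments: {"type":"object","properties":{"motion":{"type":"array","items":{"type":"number"}},"force":{"type":"number"}},"required":["motion"]}

```bash
ls; mkdir -p pics
python3 - <<'E'
from station import manip
import cv2
print(manip.sense(), manip.hold_point_z)
for n in ["scene","top","wrist"]:
    s=manip.snapshot(n)
    cv2.imwrite(f"pics/a_{n}.png",s["color"][:,:,::-1])
    print(n,{k:s[k] for k in s if k!="color"})
E
```

```text
pics
{'t': 0.0, 'q': array([ 1.11947985e+00,  5.28464068e-01,  1.43391810e+00,  2.50965023e-05,
        1.18142466e+00, -1.78474067e-01]), 'qd': array([ 0.00136615,  0.00067328, -0.00087283,  0.00109449,  0.0008433 ,
       -0.00019119]), 'tau': array([-4.68570979e-04, -4.42345583e+01, -1.78026706e+01, -1.34018023e-04,
        8.36914434e-03,  1.51897763e-05]), 'tcp_pos': array([0.16804407, 0.60122662, 0.2303299 ]), 'tool_rot': array([ 1.36003095e-01,  9.90707794e-01, -1.04905838e-03, -3.53917341e-04]), 'force': array([-0.29097908, -1.109255  ,  0.06616093]), 'ft_torque': array([ 0.00335291, -0.04736118,  0.01648027]), 'finger_gap': 1.0062287246959802} 0.0187
scene {'fx': 543.8828149747709, 'fy': 543.8828149747709, 'cx': 284.2204766120618, 'cy': 205.58201915149613, 'k1': -0.12793812996629633, 'view': array([[-0.88381753, -0.46765899,  0.0127139 ,  0.48274675],
       [ 0.33227884, -0.60837143,  0.72074613, -0.24310973],
       [-0.32932863,  0.64123262,  0.69308252, -1.35455768],
       [ 0.        ,  0.        ,  0.        ,  1.        ]])}
top {'fx': 399.0152651961912, 'fy': 399.0152651961912, 'cx': 273.3482224848028, 'cy': 215.8683586023834, 'k1': -0.07666451712812766, 'view': array([[ 0.01523523, -0.9995931 ,  0.02411498, -0.0240494 ],
       [ 0.98423046,  0.01924321,  0.17584113, -0.53923901],
       [-0.17623363,  0.02105572,  0.98412315, -1.05801848],
       [ 0.        ,  0.        ,  0.        ,  1.        ]])}
wrist {'fx': 324.63055966833355, 'fy': 324.63055966833355, 'cx': 279.5775907881333, 'cy': 208.43557417366225, 'k1': -0.035706523536126904, 'view': array([[ 0.2701781 ,  0.96280714, -0.00249066, -0.62433498],
       [-0.92605712,  0.25915584, -0.2743291 ,  0.03514429],
       [-0.26348055,  0.07642421,  0.96163264, -0.37950628],
       [ 0.        ,  0.        ,  0.        ,  1.        ]])}
```

View pics/a_scene.png

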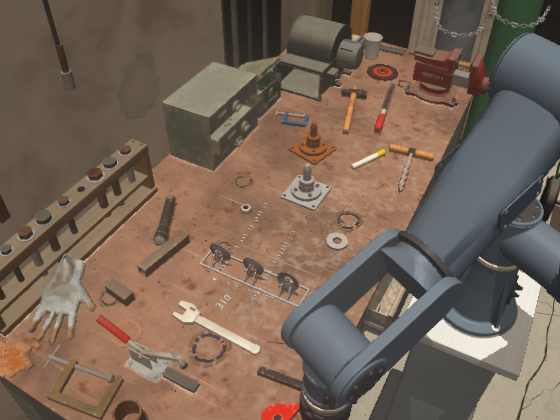

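View pics/a_top.png

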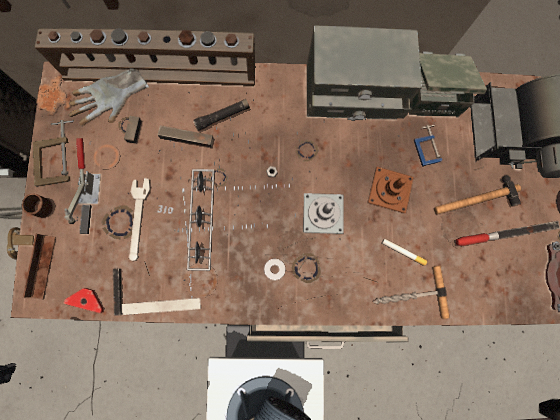

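View pics/a_wrist.png

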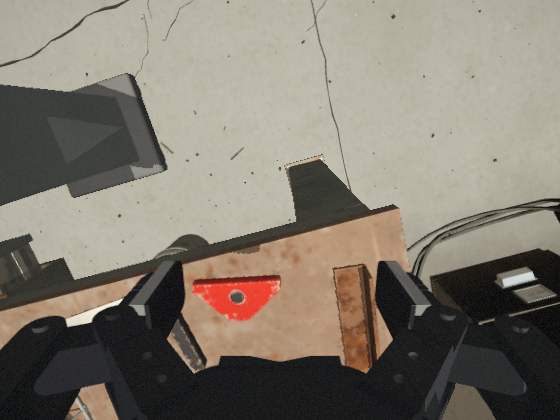

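```bash
cat > h.py <<'E'
import numpy as np, cv2
from scipy.spatial.transform import Rotation as R
def ray(s,u,v):
    K=np.array([[s['fx'],0,s['cx']],[0,s['fy'],s['cy']],[0,0,1]])
    # drawn = 1+k1 r^2 times ray
    p=cv2.undistortPoints(np.array([[[u,v]]],float),K,np.array([s['k1'],0,0,0,0.]),None)[0,0]
    V=s['view']; Rm=V[:3,:3]; o=-Rm.T@V[:3,3]
    d=Rm.T@np.array([p[0],-p[1],-1.]); return o,d
def onz(s,u,v,z):
    o,d=ray(s,u,v); return o+d*(z-o[2])/d[2]
def proj(s,P):
    c=s['view'][:3,:3]@np.array(P)+s['view'][:3,3]
    x,y=c[0]/-c[2],-c[1]/-c[2]; k=1+s['k1']*(x*x+y*y)
    return np.array([s['fx']*x*k+s['cx'],s['fy']*y*k+s['cy']])
def tri(a,b):
    A=[];B=[]
    M=np.zeros((3,3));r=np.zeros(3)
    for o,d in (a,b):
        d=d/np.linalg.norm(d);P=np.eye(3)-np.outer(d,d);M+=P;r+=P@o
    X=np.linalg.solve(M,r)
    return X
def crop(s,u0,v0,u1,v1,k,name):
    c=s['color'][v0:v1,u0:u1,::-1]
    cv2.imwrite(name,cv2.resize(c,None,fx=k,fy=k,interpolation=cv2.INTER_CUBIC))
E
python3 - <<'E'
from h import *
import pickle
from station import manip
S={n:manip.snapshot(n) for n in("scene","top")}
pickle.dump(S,open("s0.pkl","wb"))
crop(S['top'],180,160,360,280,4,"pics/b_top.png")
crop(S['scene'],190,150,360,310,4,"pics/b_scene.png")
E
```

```text
(no output)
```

View pics/b_top.png

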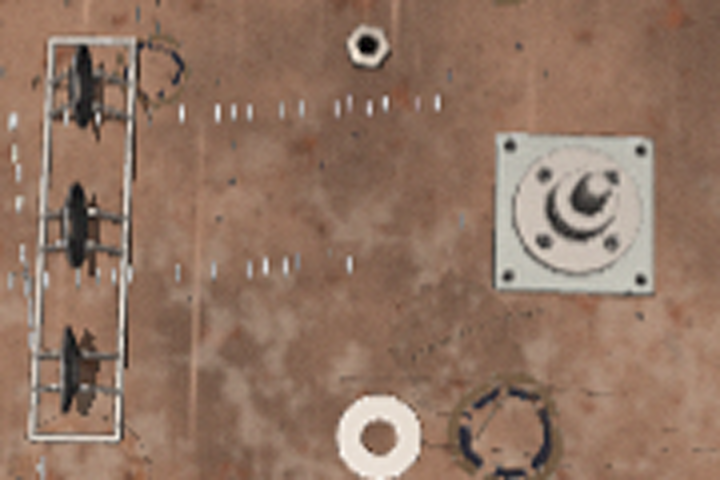

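View pics/b_scene.png

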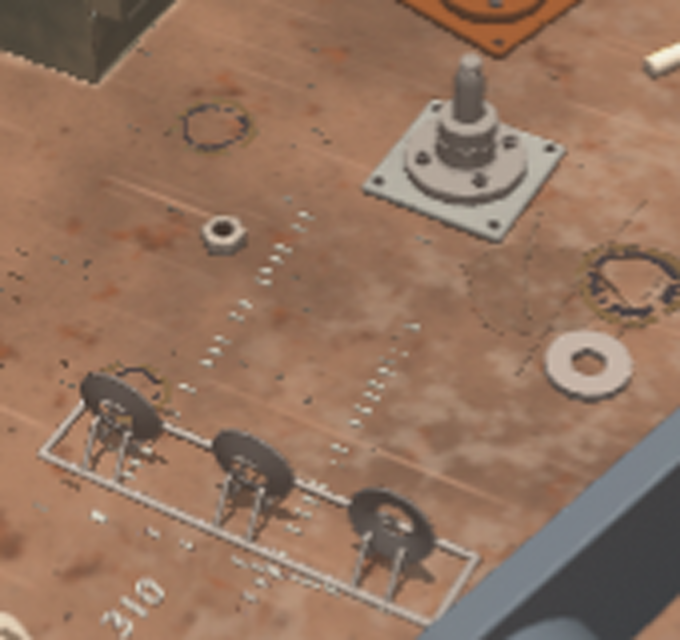

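Run:
```python
from h import *
import pickle
S=pickle.load(open("s0.pkl","rb"));T=S['top'];C=S['scene']
f=lambda p:(180+(p[0]+.5)/4-.5,160+(p[1]+.5)/4-.5)
g=lambda p:(190+(p[0]+.5)/4-.5,150+(p[1]+.5)/4-.5)
c=np.array([onz(T,*f(p),0.002) for p in [(50,40),(135,40),(120,438),(30,438)]])
print("rack top",c.round(4),c.mean(0), np.linalg.norm(c-np.roll(c,1,0),axis=1))
c=np.array([onz(C,*g(p),0.002) for p in [(85,398),(477,560),(435,622),(42,455)]])
print("rack scene",c.round(4),c.mean(0), np.linalg.norm(c-np.roll(c,1,0),axis=1))
c=np.array([onz(T,*f(p),0.008) for p in [(497,134),(654,136),(654,294),(497,290)]])
print("sp top",c.round(4),c.mean(0), np.linalg.norm(c-np.roll(c,1,0),axis=1))
c=np.array([onz(C,*g(p),0.008) for p in [(435,100),(566,150),(500,240),(363,188)]])
print("sp scene",c.round(4),c.mean(0), np.linalg.norm(c-np.roll(c,1,0),axis=1))
print("tip",onz(T,*f((602,181)),.11),onz(C,*g((469,60)),.11),"shoulder?")
for w,w2 in [((83,86),(122,407)),((76,225),(253,466)),((69,370),(391,526))]:
    print("washer",onz(T,*f(w),.06),onz(C,*g(w2),.043))
print("nut",onz(T,*f((368,46)),.014),"ring",onz(T,*f((379,437)),.008))
```

```text
rack top [[0.6816 0.2259 0.002 ]
 [0.6828 0.1633 0.002 ]
 [0.3917 0.1618 0.002 ]
 [0.3905 0.2253 0.002 ]] [0.53666286 0.19406753 0.002     ] [0.29117127 0.06269861 0.2910949  0.06354591]
rack scene [[0.6817 0.169  0.002 ]
 [0.3881 0.1652 0.002 ]
 [0.3899 0.2206 0.002 ]
 [0.679  0.225  0.002 ]] [0.53464679 0.19494653 0.002     ] [0.05596871 0.29362817 0.05550241 0.28914192]
sp top [[ 0.6157 -0.1034  0.008 ]
 [ 0.6168 -0.2185  0.008 ]
 [ 0.5003 -0.2167  0.008 ]
 [ 0.5012 -0.1036  0.008 ]] [ 0.55852625 -0.16054588  0.008     ] [0.11451433 0.1151476  0.11646398 0.11310621]
sp scene [[ 0.6103 -0.2148  0.008 ]
 [ 0.4969 -0.2108  0.008 ]
 [ 0.4987 -0.0985  0.008 ]
 [ 0.6119 -0.0996  0.008 ]] [ 0.55444121 -0.15591457  0.008     ] [0.1152085  0.11345111 0.11228794 0.11326153]
tip [ 0.56090767 -0.16285753  0.11      ] [ 0.55781597 -0.15834525  0.11      ] shoulder?
washer [0.63162455 0.19006086 0.06      ] [0.63326407 0.19282944 0.043     ]
washer [0.53342436 0.19008599 0.06      ] [0.53355264 0.19493438 0.043     ]
washer [0.43417601 0.1901604  0.06      ] [0.43438972 0.19580015 0.043     ]
nut [ 0.67827959 -0.00834983  0.014     ] ring [ 0.39544379 -0.02072693  0.008     ]
```

```bash
cat >> h.py <<'E'
def frame(a,j):
    """tool rotation with approach a and jaw axis j (tool y)"""
    a=np.array(a,float);a/=np.linalg.norm(a);j=np.array(j,float);j-=a*(a@j);j/=np.linalg.norm(j)
    return R.from_matrix(np.column_stack([np.cross(j,a),j,a]))
def delta(st,pos,rot):
    r0=R.from_quat(st['tool_rot']);d=r0.inv().apply(np.array(pos)-st['tcp_pos'])*1000
    w=np.degrees((r0.inv()*rot).as_rotvec());return np.r_[d,w].round(1)
E
python3 - <<'E'
from h import *
import pickle
from station import manip
st=manip.sense();r0=R.from_quat(st['tool_rot']).as_matrix();print(r0.round(3))
W=manip.snapshot("wrist");V=W['view'];o=-V[:3,:3].T@V[:3,3]
print("cam in tool",r0.T@(o-st['tcp_pos']),"\naxes",(r0.T@V[:3,:3].T).round(3))
for j in ([1,0,0],[-1,0,0]):
  print(delta(st,[0.46,0.19,0.26],frame([0,0,-1],j)))
S=pickle.load(open("s0.pkl","rb"))
crop(S['scene'],205,235,305,305,8,"pics/c_scene.png")
E
```

```text
[[-0.963  0.269 -0.   ]
 [ 0.269  0.963 -0.001]
 [ 0.    -0.001 -1.   ]]
cam in tool [ 0.06972999  0.00070846 -0.14257568] 
axes [[-0.001  0.962  0.275]
 [ 1.     0.001  0.001]
 [ 0.001  0.275 -0.962]]
[-3.919e+02 -3.178e+02 -2.890e+01 -1.000e-01  0.000e+00  7.440e+01]
[-3.919e+02 -3.178e+02 -2.890e+01 -0.000e+00 -1.000e-01 -1.056e+02]
```

View pics/c_scene.png

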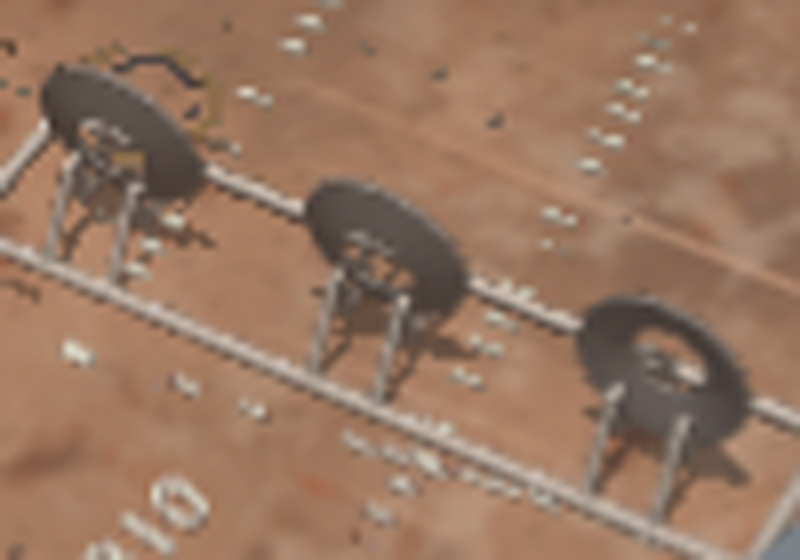

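Call:
drive_tool:
  motion: [-392,-318,-29,0,0,74.4,85,-392,-318,-29,0,0,74.4,85,-392,-318,-29,0,0,74.4,85,-392,-318,-29,0,0,74.4,85,-392,-318,-29,0,0,74.4,85,-392,-318,-29,0,0,74.4,85,-392,-318,-29,0,0,74.4,85,-392,-318,-29,0,0,74.4,85]

```text
t: 1.3
tcp_pos: [0.4579, 0.1927, 0.2602]
tool_rot: [0.708, 0.707, 0.0, 0.0]
force: [1.2, -0.3, -0.1]
finger_gap: 0.993
```

Run:
```python
from h import *
from station import manip
st=manip.sense();print(st['t'],st['q'].round(3),st['tcp_pos'])
W=manip.snapshot("wrist")
cv2.imwrite("pics/d_wrist.png",W["color"][:,:,::-1])
```

```text
1.3 [ 0.173  0.317  1.713 -0.     1.111  0.175] [0.45786949 0.19272671 0.260215  ]
```

View pics/d_wrist.png

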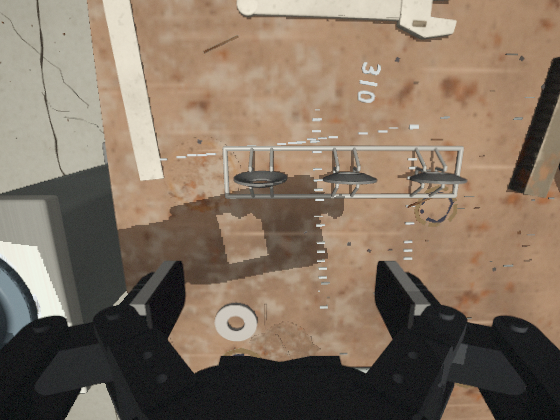

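Run:
```python
from h import *
from station import manip
import pickle
W=manip.snapshot("wrist");pickle.dump(W,open("w1.pkl","wb"))
crop(W,220,140,480,210,3,"pics/e_wrist.png")
```

```text
(no output)
```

View pics/e_wrist.png

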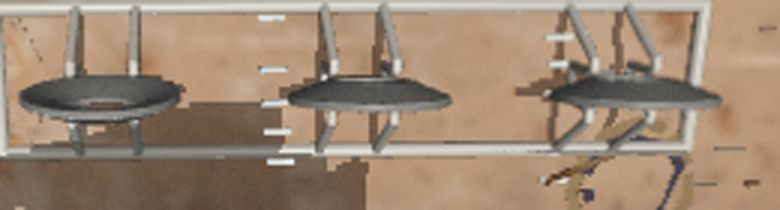

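Run:
```python
from h import *
t=np.radians(45)
for name,q1s,yv,yaws in (("pick",(0,.2,.4),1,(0,)),("place",(-.7,-.5,-.3),-1,(0,45,90,135,180,-45,-90))):
  for yaw in yaws:
   for j in (1,-1):
    for q1 in q1s:
      for s in (1.8,2.1):
        Rt=R.from_euler('z',yaw,degrees=True)*frame([0,yv*np.sin(t),-np.cos(t)],[j,0,0])
        M=(R.from_euler('z',q1)*R.from_euler('y',s)).inv()*Rt
        a,b,c=M.as_euler('ZYZ'); q6=c-np.pi/2; 
        q6=(q6+np.pi)%(2*np.pi)-np.pi
        print(name,yaw,j,q1,s,np.round([a,b,q6],2),"OK" if -1.4<a<4.5 and abs(q6)<2.8 else "--")
```

```text
pick 0 1 0 1.8 [ 0.8   1.41 -0.16] OK
pick 0 1 0 2.1 [ 0.86  1.21 -0.39] OK
pick 0 1 0.2 1.8 [ 0.81  1.27 -0.02] OK
pick 0 1 0.2 2.1 [ 0.91  1.07 -0.27] OK
pick 0 1 0.4 1.8 [0.81 1.13 0.12] OK
pick 0 1 0.4 2.1 [ 0.94  0.93 -0.15] OK
pick 0 -1 0 1.8 [0.8  1.41 2.98] --
pick 0 -1 0 2.1 [0.86 1.21 2.75] OK
pick 0 -1 0.2 1.8 [0.81 1.27 3.12] --
pick 0 -1 0.2 2.1 [0.91 1.07 2.87] --
pick 0 -1 0.4 1.8 [ 0.81  1.13 -3.02] --
pick 0 -1 0.4 2.1 [0.94 0.93 2.99] --
place 0 1 -0.7 1.8 [-0.75  0.92 -0.36] OK
place 0 1 -0.7 2.1 [-0.96  0.72 -0.05] OK
place 0 1 -0.5 1.8 [-0.79  1.06 -0.2 ] OK
place 0 1 -0.5 2.1 [-0.95  0.86  0.08] OK
place 0 1 -0.3 1.8 [-0.81  1.2  -0.05] OK
place 0 1 -0.3 2.1 [-0.93  1.    0.21] OK
place 0 -1 -0.7 1.8 [-0.75  0.92  2.78] OK
place 0 -1 -0.7 2.1 [-0.96  0.72  3.09] --
place 0 -1 -0.5 1.8 [-0.79  1.06  2.95] --
place 0 -1 -0.5 2.1 [-0.95  0.86 -3.06] --
place 0 -1 -0.3 1.8 [-0.81  1.2   3.1 ] --
place 0 -1 -0.3 2.1 [-0.93  1.   -2.93] --
place 45 1 -0.7 1.8 [-0.11  0.56 -1.41] OK
place 45 1 -0.7 2.1 [-0.23  0.26 -1.29] OK
place 45 1 -0.5 1.8 [-0.36  0.61 -1.07] OK
p
[... 2295 characters left out ...]
-0.5 1.8 [-0.75  1.6  -2.78] OK
place -45 -1 -0.5 2.1 [-0.76  1.38 -2.57] OK
place -45 -1 -0.3 1.8 [-0.69  1.73 -2.63] OK
place -45 -1 -0.3 2.1 [-0.68  1.5  -2.44] OK
place -90 1 -0.7 1.8 [-0.51  1.95  0.83] OK
place -90 1 -0.7 2.1 [-0.48  1.68  0.98] OK
place -90 1 -0.5 1.8 [-0.39  2.03  1.02] OK
place -90 1 -0.5 2.1 [-0.35  1.75  1.14] OK
place -90 1 -0.3 1.8 [-0.24  2.09  1.23] OK
place -90 1 -0.3 2.1 [-0.22  1.8   1.31] OK
place -90 -1 -0.7 1.8 [-0.51  1.95 -2.31] OK
place -90 -1 -0.7 2.1 [-0.48  1.68 -2.16] OK
place -90 -1 -0.5 1.8 [-0.39  2.03 -2.12] OK
place -90 -1 -0.5 2.1 [-0.35  1.75 -2.  ] OK
place -90 -1 -0.3 1.8 [-0.24  2.09 -1.91] OK
place -90 -1 -0.3 2.1 [-0.22  1.8  -1.84] OK
```

Run:
```python
from h import *
import pickle
W=pickle.load(open("w1.pkl","rb"));S=pickle.load(open("s0.pkl","rb"))
f=lambda p:(220+(p[0]+.5)/3-.5,140+(p[1]+.5)/3-.5)
for n,l,r in(("near",(19,97),(182,95)),("mid",(287,99),(452,101)),("far",(548,95),(721,101))):
    a,b=onz(W,*f(l),.043),onz(W,*f(r),.043);print(n,a.round(4),b.round(4),(b-a)[0].round(4),((a+b)/2).round(4))
c=np.array([onz(W,*f(p),.002) for p in[(5,5),(708,5),(690,150),(2,153)]]);print(c.round(4),c.mean(0))
```

```text
near [0.4057 0.1957 0.043 ] [0.4665 0.196  0.043 ] 0.0608 [0.4361 0.1958 0.043 ]
mid [0.5057 0.1942 0.043 ] [0.5678 0.193  0.043 ] 0.0621 [0.5368 0.1936 0.043 ]
far [0.604  0.1951 0.043 ] [0.6709 0.1926 0.043 ] 0.0668 [0.6375 0.1939 0.043 ]
[[0.3953 0.2263 0.002 ]
 [0.6832 0.2251 0.002 ]
 [0.684  0.164  0.002 ]
 [0.3907 0.1648 0.002 ]] [0.53830173 0.19506715 0.002     ]
```

```bash
cat >> h.py <<'E'
def pk(x,y,z,tilt=45,g=.024):
    t=np.radians(tilt);a=np.array([0,np.sin(t),-np.cos(t)]);return np.array([x,y,z])+a*g,frame(a,[1,0,0])
def show(st,pos,rot):
    print("target",np.round(pos,4),"delta",delta(st,pos,rot))
E
python3 - <<'E'
from h import *
from station import manip
st=manip.sense()
show(st,*pk(.636,.193,.140))
E
```

```text
target [0.636 0.21  0.123] delta [ 21.7 173.7 138.3   0.4  45.1  -0.3]
```

Call:
drive_tool:
  motion: [15,60,30,0,10,0,85,20,120,70,0,20,0,85,21.7,173.7,110,0,30,0,85,21.7,173.7,138.3,0.4,40,-0.3,85,21.7,173.7,138.3,0.4,45.1,-0.3,85,21.7,173.7,138.3,0.4,45.1,-0.3,85]

```text
t: 2.15
tcp_pos: [0.6353, 0.2093, 0.1204]
tool_rot: [0.655, 0.652, 0.269, -0.272]
force: [-0.2, -0.0, 0.6]
finger_gap: 0.996
```

Run:
```python
from h import *
from station import manip
st=manip.sense();print(st['t'],st['q'].round(3),st['tcp_pos'])
show(st,*pk(.636,.193,.043))
W=manip.snapshot("wrist")
cv2.imwrite("pics/f_wrist.png",W["color"][:,:,::-1])
import pickle;pickle.dump(W,open("w2.pkl","wb"))
print(proj(W,[.636,.193,.043]),proj(W,[.606,.193,.043]),proj(W,[.666,.193,.043]))
```

```text
2.15 [-0.176  0.801  1.534  0.861  1.161 -0.677] [0.63529399 0.20932243 0.12037411]
target [0.636 0.21  0.026] delta [-66.3   1.2  67.2  -0.1  -0.   -0.3]
[281.17842951 328.49820146] [236.29383112 328.6167494 ] [326.10009202 328.21274552]
```

View pics/f_wrist.png

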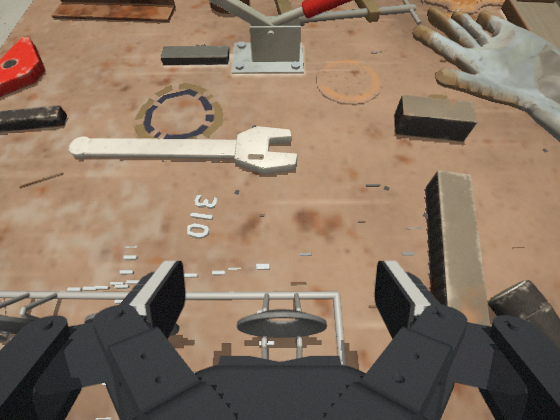

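Call:
drive_tool:
  motion: [-25,1,25,0,0,0,85,-45,1.2,45,0,0,0,85,-58,1.2,59,0,0,0,85,-66.3,1.2,67.2,0,0,0,85,-66.3,1.2,67.2,0,0,0,85]

```text
t: 2.82
tcp_pos: [0.6366, 0.2112, 0.0281]
tool_rot: [0.654, 0.653, 0.27, -0.271]
force: [0.1, 0.5, 0.8]
finger_gap: 0.995
```

Run:
```python
from h import *
from station import manip
st=manip.sense();print(st['t'],st['q'].round(3),st['tcp_pos'])
show(st,*pk(.636,.193,.043))
W=manip.snapshot("wrist")
cv2.imwrite("pics/g_wrist.png",W["color"][:,:,::-1])
```

```text
2.825 [-0.173  0.947  1.535  0.919  1.065 -0.807] [0.63661317 0.21121709 0.0280679 ]
target [0.636 0.21  0.026] delta [-2.3 -0.6  0.6 -0.1  0.1 -0.1]
```

View pics/g_wrist.png

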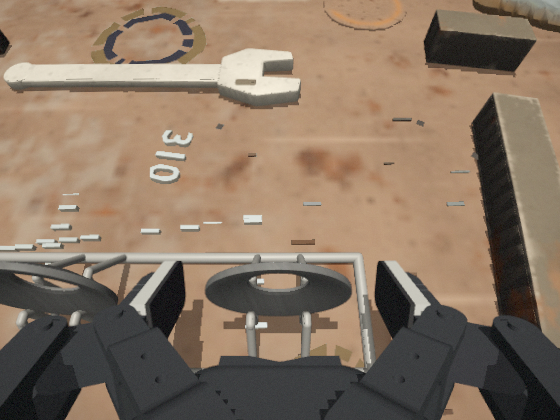

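Call:
drive_tool:
  motion: [-2,-0.5,0.5,0,0,0,70,-2,-0.5,0.5,0,0,0,58,-2,-0.5,0.5,0,0,0,54,-2,-0.5,0.5,0,0,0,54,-2,-0.5,0.5,0,0,0,54]
  force: 50

```text
t: 3.5
tcp_pos: [0.6371, 0.2097, 0.0279]
tool_rot: [0.654, 0.653, 0.271, -0.27]
force: [-1.5, -2.9, 5.9]
finger_gap: 0.664
```

Run:
```python
from h import *
from station import manip
st=manip.sense();print(st['t'],st['finger_gap']*85.4,st['force'],st['tcp_pos'])
W=manip.snapshot("wrist")
cv2.imwrite("pics/h_wrist.png",W["color"][:,:,::-1])
```

```text
3.5 56.72570061844685 [-1.48496571 -2.89690325  5.93059069] [0.6371451  0.20968248 0.02792966]
```

View pics/h_wrist.png

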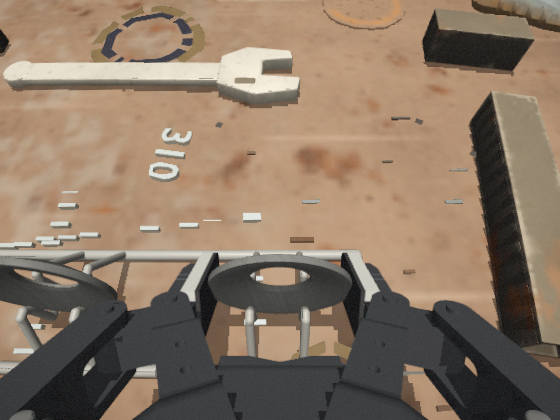

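Call:
drive_tool:
  motion: [0,0,0,0,0,0,54,7,0,-7,0,0,0,54,14,0,-14,0,0,0,54,25,0,-25,0,0,0,54,40,0,-40,0,0,0,54,57,0,-57,0,0,0,54]

```text
t: 4.3
tcp_pos: [0.6371, 0.2097, 0.1103]
tool_rot: [0.654, 0.653, 0.271, -0.27]
force: [0.1, -0.4, -1.0]
finger_gap: 0.665
```

Run:
```python
from h import *
from station import manip
st=manip.sense();print(st['t'],st['finger_gap']*85.4,st['force'],st['tcp_pos'])
W=manip.snapshot("wrist")
cv2.imwrite("pics/i_wrist.png",W["color"][:,:,::-1])
```

```text
4.3 56.76296084532297 [ 0.13844447 -0.39277328 -0.98883562] [0.63712988 0.20972634 0.1103301 ]
```

View pics/i_wrist.png

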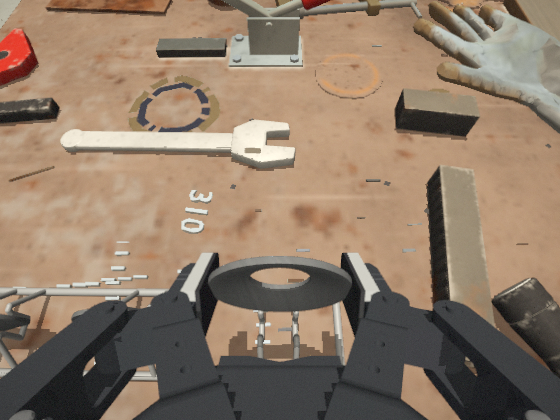

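Run:
```python
from h import *
from station import manip
st=manip.sense()
show(st,[.56,-.25,.26],frame([0,0,-1],[1,0,0]))
```

```text
target [ 0.56 -0.25  0.26] delta [-2.213e+02 -7.740e+01 -4.291e+02  4.000e-01 -4.510e+01  1.000e-01]
```

Call:
drive_tool:
  motion: [-22,-10,-70,0,-5,0,54,-50,-20,-120,0,-12,0,54,-85,-30,-180,0,-20,0,54,-120,-42,-235,0,-28,0,54,-150,-53,-295,0,-36,0,54,-185,-65,-360,0,-44,0,54,-221.3,-77.4,-429,0.4,-45,0,54,-221.3,-77.4,-429,0.4,-45,0,54]

```text
t: 5.35
tcp_pos: [0.5596, -0.2508, 0.2618]
tool_rot: [0.706, 0.708, 0.001, 0.0]
force: [-0.0, -0.3, -1.6]
finger_gap: 0.662
```

Run:
```python
from h import *
from station import manip
st=manip.sense();print(st['t'],st['finger_gap']*85.4,st['q'].round(3),st['tcp_pos'])
W=manip.snapshot("wrist")
cv2.imwrite("pics/j_wrist.png",W["color"][:,:,::-1])
import pickle;pickle.dump((W,st),open("w3.pkl","wb"))
```

```text
5.35 56.56763262868247 [-6.040e-01  4.790e-01  1.430e+00  1.000e-03  1.232e+00 -6.060e-01] [ 0.55957247 -0.25084242  0.26183937]
```

View pics/j_wrist.png

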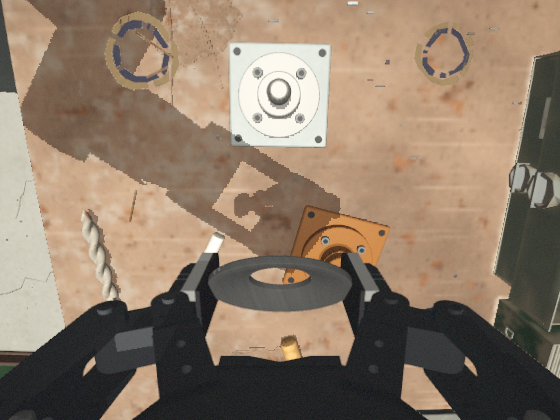

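Run:
```python
from h import *
import pickle
W,st=pickle.load(open("w3.pkl","rb"))
crop(W,215,30,345,160,6,"pics/k.png")
g=W['color'].astype(int);hsv=cv2.cvtColor(W['color'],cv2.COLOR_RGB2HSV)
m=((hsv[:,:,1]<50)&(hsv[:,:,2]>130)).astype(np.uint8)
m[:30]=0;m[165:]=0;m[:,:215]=0;m[:,345:]=0
m=cv2.morphologyEx(m,cv2.MORPH_OPEN,np.ones((3,3)))
c=max(cv2.findContours(m,0,1)[0],key=cv2.contourArea)
b=cv2.boxPoints(cv2.minAreaRect(c));print(b)
q=cv2.approxPolyDP(cv2.convexHull(c),6,True)[:,0];print(q)
P=np.array([onz(W,*p,.008) for p in q]);print(P.round(4),P.mean(0), np.linalg.norm(P-np.roll(P,1,0),axis=1))
```

```text
[[226.38815  145.54584 ]
 [228.03903   41.540302]
 [330.26724   43.16298 ]
 [328.61636  147.16852 ]]
[[230  42]
 [330  45]
 [325 146]
 [231 143]]
[[ 0.5043 -0.1005  0.008 ]
 [ 0.6162 -0.1034  0.008 ]
 [ 0.6146 -0.2155  0.008 ]
 [ 0.5014 -0.2121  0.008 ]] [ 0.55913546 -0.15786294  0.008     ] [0.11163515 0.11194608 0.11211292 0.11330989]
```

View pics/k.png

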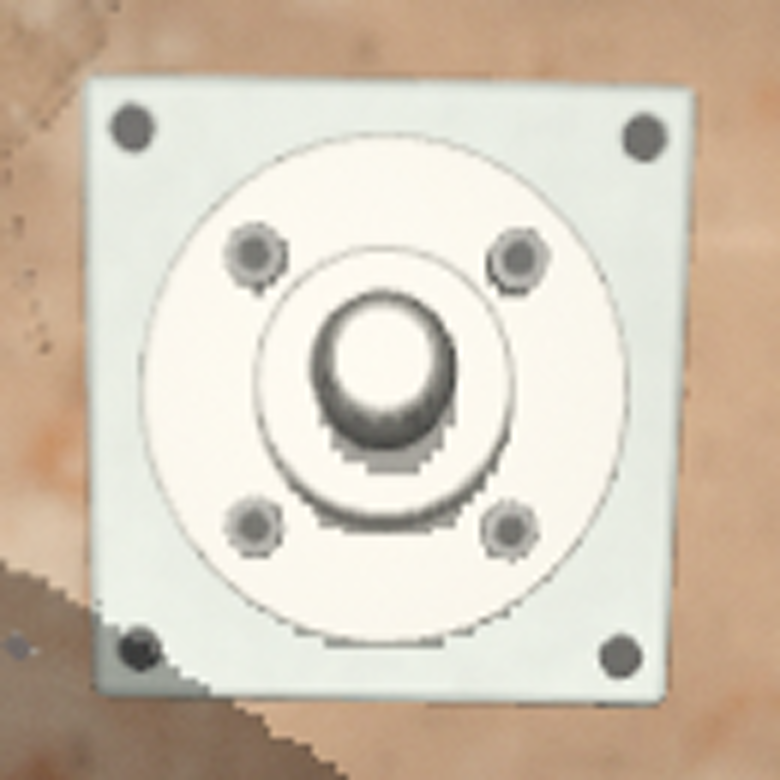

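Run:
```python
from h import *
import pickle
W,st=pickle.load(open("w3.pkl","rb"));S=pickle.load(open("s0.pkl","rb"))
f=lambda p:(215+(p[0]+.5)/6-.5,30+(p[1]+.5)/6-.5)
for n,p,z in(("shoulder",(383.5,381),.058),("tip",(384,357),.11),("flange",(384,388),.02)):print(n,onz(W,*f(p),z).round(4))
P=np.array([onz(W,*f(p),.008) for p in[(132,127),(644,136),(620,656),(139,649)]]);print(P.round(4),P.mean(0))
crop(S['top'],300,190,350,240,12,"pics/l_top.png")
crop(S['scene'],278,160,334,214,12,"pics/l_scene.png")
```

```text
shoulder [ 0.5586 -0.1582  0.058 ]
tip [ 0.5588 -0.1583  0.11  ]
flange [ 0.5587 -0.157   0.02  ]
[[ 0.5114 -0.1096  0.008 ]
 [ 0.6074 -0.111   0.008 ]
 [ 0.6058 -0.2071  0.008 ]
 [ 0.5097 -0.2059  0.008 ]] [ 0.55857935 -0.15839832  0.008     ]
```

View pics/l_top.png

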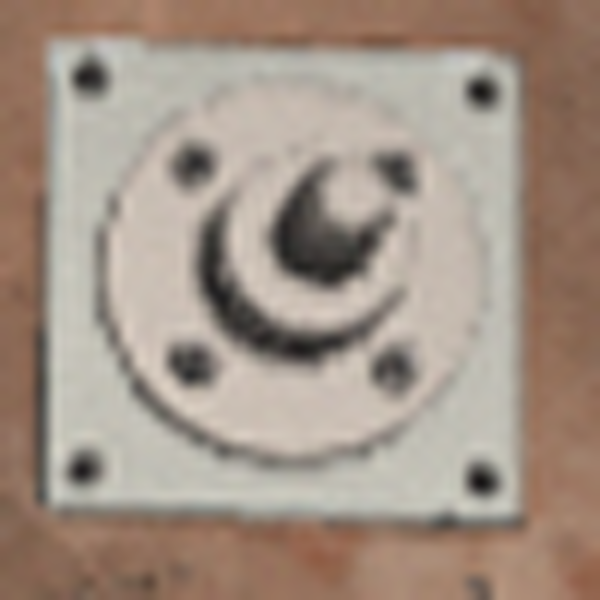

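```bash
cat >> h.py <<'E'
def pl(x,y,zr,g=.0214,xo=.0005,tilt=45):
    t=np.radians(tilt);a=np.array([0,-np.sin(t),-np.cos(t)]);r=frame(a,[1,0,0])
    return np.array([x,y,zr])-r.apply([xo,0,-g]),r
E
python3 - <<'E'
from h import *
from station import manip
st=manip.sense()
show(st,*pl(.5587,-.1582,.165))
E
```

```text
target [ 0.5587 -0.1737  0.1502] delta [ 86.7  -1.9 113.1   0.2 -44.5  -0.3]
```

Call:
drive_tool:
  motion: [20,-1,20,0,-10,0,54,50,-1.5,50,0,-20,0,54,80,-1.9,80,0.2,-30,0,54,86.7,-1.9,113.1,0.2,-40,-0.3,54,86.7,-1.9,113.1,0.2,-44.5,-0.3,54,86.7,-1.9,113.1,0.2,-44.5,-0.3,54]

```text
t: 6.15
tcp_pos: [0.5575, -0.171, 0.148]
tool_rot: [0.651, 0.656, -0.271, 0.268]
force: [-0.9, -0.5, 0.1]
finger_gap: 0.659
```

Run:
```python
from h import *
from station import manip
import pickle
st=manip.sense();print(st['t'],st['finger_gap']*85.4,st['q'].round(3),st['tcp_pos'],st['tool_rot'])
show(st,*pl(.5587,-.1582,.165))
S={n:manip.snapshot(n) for n in("scene","top","wrist")};pickle.dump((S,st),open("s4.pkl","wb"))
cv2.imwrite("pics/m_wrist.png",S['wrist']["color"][:,:,::-1])
crop(S['top'],280,160,380,260,6,"pics/m_top.png")
crop(S['scene'],240,110,340,210,6,"pics/m_scene.png")
```

```text
6.15 56.29653812693779 [-0.131  0.691  1.728 -1.051  0.938  0.612] [ 0.55746432 -0.17104877  0.14796424] [ 0.6514649   0.65562812 -0.27143054  0.26845988]
target [ 0.5587 -0.1737  0.1502] delta [-3.5  1.2  0.3 -0.1 -0.1  0.4]
```

View pics/m_wrist.png

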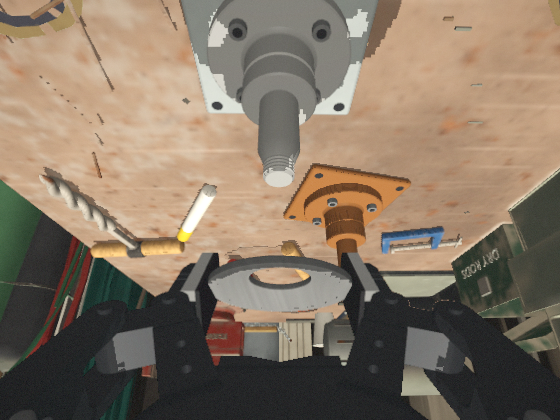

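View pics/m_top.png

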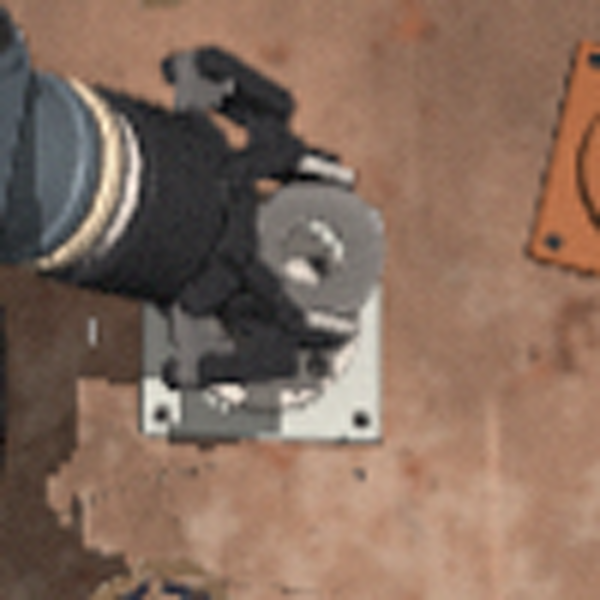

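View pics/m_scene.png

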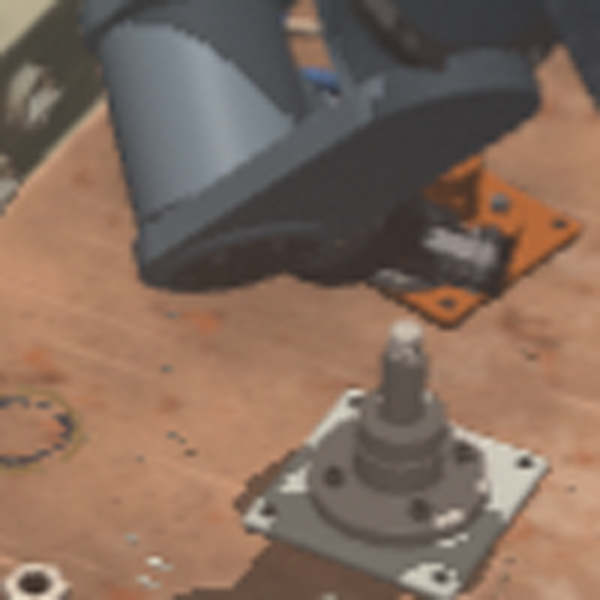

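Run:
```python
from h import *
import pickle
S,st=pickle.load(open("s4.pkl","rb"));T=S['top']
f=lambda p:(280+(p[0]+.5)/6-.5,160+(p[1]+.5)/6-.5)
r=R.from_quat(st['tool_rot']);rim=st['tcp_pos']+r.apply([.0005,0,-.0214]);print("rim est",rim.round(4))
print("right edge",onz(T,*f((386,245)),rim[2]).round(4),"expect y",rim[1]-.03, "pads",onz(T,*f((326,172)),rim[2])[0],onz(T,*f((330,318)),rim[2])[0])
# s0 top: plate holes
g=lambda p:(300+(p[0]+.5)/12-.5,190+(p[1]+.5)/12-.5)
P=np.array([onz(T,*g(p),.008) for p in[(90,76),(483,91),(483,481),(85,468)]]);print(P.mean(0))
W=S['wrist']
for p in((209,283),(352,283)):
  o,d=ray(W,*p);print(r.inv().apply(o-st['tcp_pos']).round(4),r.inv().apply(d).round(4))
print(proj(W,[.5587,-.1582,.11]),proj(W,[.5587,-.1582,.058]),proj(W,rim))
crop(W,170,230,390,330,3.6,"pics/n.png")
```

```text
rim est [ 0.5575 -0.1556  0.1628]
right edge [ 0.562  -0.1891  0.1628] expect y -0.1855925558061474 pads 0.5928906378816412 0.53036111901258
[ 0.55896672 -0.15994965  0.008     ]
[ 0.0664  0.0021 -0.1433] [-0.4961 -0.2207  0.8978]
[ 0.0664  0.0021 -0.1433] [-0.4994  0.2214  0.8971]
[278.51015967 178.24830814] [278.64316653 104.41702452] [275.42313782 279.49469506]
```

View pics/n.png

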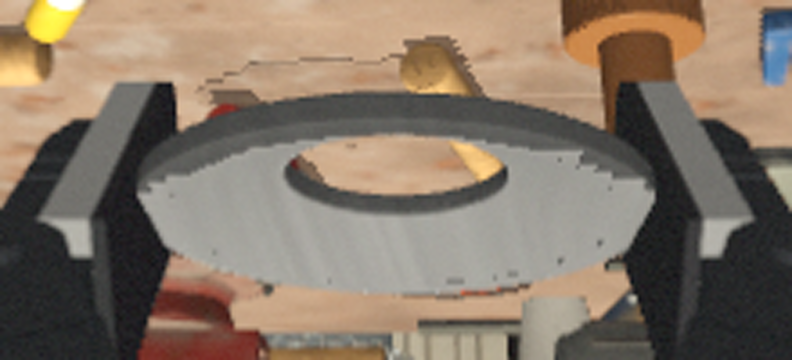

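Call:
drive_tool:
  motion: [-3.5,1.2,0.3,0,0,0.4,54,-3.5,1.2,0.3,0,0,0.4,54,-3.5,1.2,0.3,0,0,0.4,54]

```text
t: 6.68
tcp_pos: [0.5607, -0.1779, 0.1547]
tool_rot: [0.657, 0.65, -0.268, 0.272]
force: [0.5, 0.2, -1.8]
finger_gap: 0.66
```

Run:
```python
from h import *
from station import manip
import pickle
st=manip.sense();print(st['t'],st['qd'].round(3),st['tcp_pos'])
show(st,*pl(.5587,-.1582,.165))
S={n:manip.snapshot(n) for n in("top","wrist")};pickle.dump((S,st),open("s5.pkl","wb"))
W=S['wrist'];r=R.from_quat(st['tool_rot'])
for p in((209,283),(352,283)):
  o,d=ray(W,*p);print(r.inv().apply(o-st['tcp_pos']).round(4),r.inv().apply(d).round(4))
for z in(.11,.058,.02):print(proj(W,[.5587,-.1582,z]))
crop(W,170,130,390,330,3.6,"pics/o.png")
crop(S['top'],300,170,350,220,12,"pics/o_top.png")
```

```text
6.675 [ 0.007  0.01   0.009 -0.003 -0.001  0.002] [ 0.56073102 -0.1779297   0.15474514]
target [ 0.5587 -0.1737  0.1502] delta [ 6.2 -2.1  0.2  0.1 -0.  -0.7]
[ 0.0706  0.     -0.143 ] [-0.497  -0.2188  0.8977]
[ 0.0706  0.     -0.143 ] [-0.4968  0.2233  0.8981]
[274.61389866 167.8797072 ]
[274.59319004  94.82389325]
[274.58976798  53.32947227]
```

View pics/o.png

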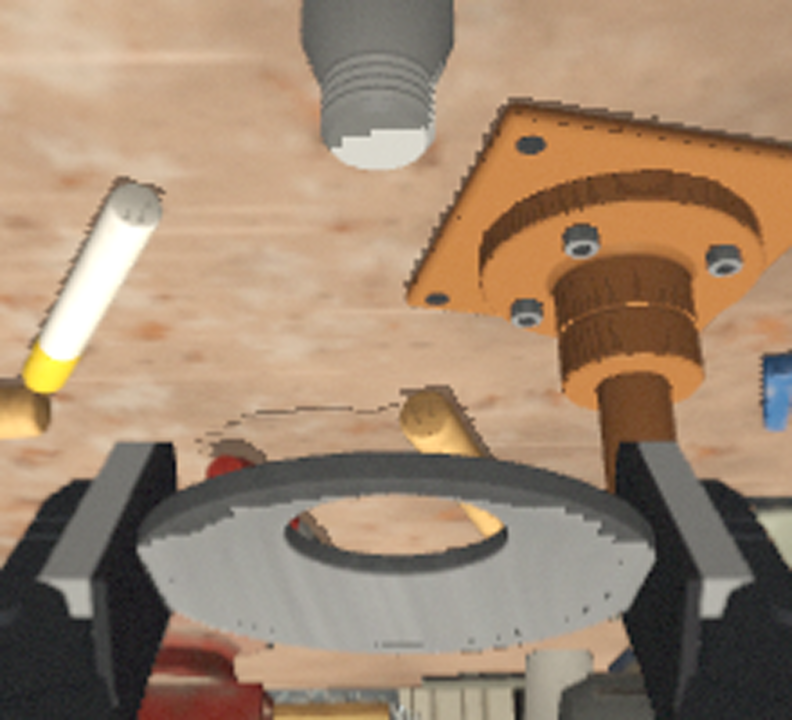

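View pics/o_top.png

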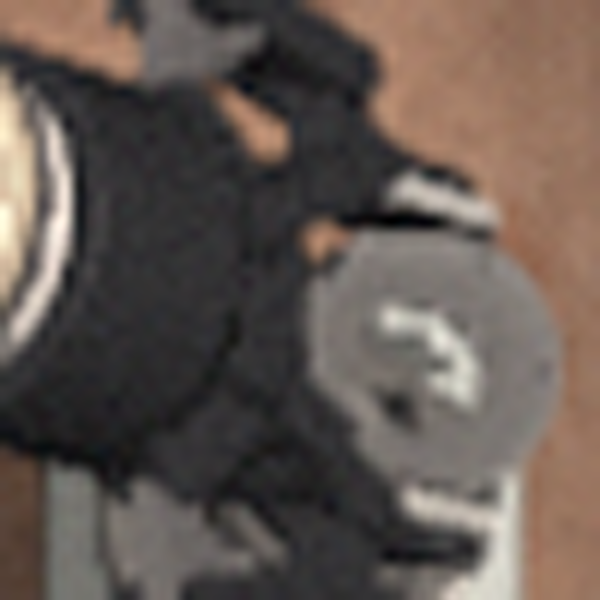

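Run:
```python
from h import *
import pickle
S,st=pickle.load(open("s5.pkl","rb"));W=S['wrist'];T=S['top']
r=R.from_quat(st['tool_rot'])
c=lambda p:(170+(p[0]+.5)/3.6-.5,130+(p[1]+.5)/3.6-.5)
print("tip",onz(W,*c((380,149)),.11).round(4))
l=ray(W,*c((138,543)));q=ray(W,*c((656,543)))
# point where separation along x is 60mm
u=lambda d:d/np.linalg.norm(d)
for wdt in(.06,.0575):
  t=wdt/abs((r.inv().apply(q[1])-r.inv().apply(l[1]))[1])
  m=(l[0]+l[1]*t+q[0]+q[1]*t)/2
  print(wdt,"rim face centre world",m.round(4),"tool",r.inv().apply(m-st['tcp_pos']).round(4))
g=lambda p:(300+(p[0]+.5)/12-.5,170+(p[1]+.5)/12-.5)
z=m[2]
for p in((561,350),(312,340),(440,232),(440,490),(428,365)):print("top",onz(T,*g(p),z).round(4))
```

```text
tip [ 0.5589 -0.1609  0.11  ]
0.06 rim face centre world [ 0.5609 -0.1594  0.1668] tool [ 0.0046  0.0001 -0.0216]
0.0575 rim face centre world [ 0.5609 -0.1539  0.1685] tool [ 0.0073  0.0001 -0.0267]
top [ 0.5652 -0.194   0.1685]
top [ 0.5662 -0.1418  0.1685]
top [ 0.59   -0.1689  0.1685]
top [ 0.5349 -0.1682  0.1685]
top [ 0.5614 -0.166   0.1685]
```

Run:
```python
from h import *
from station import manip
st=manip.sense();print(st['tcp_pos'],st['qd'].round(3))
show(st,[.5588,-.1764,.1127],frame([0,-1,-1],[1,0,0]))
```

```text
[ 0.56058746 -0.17748626  0.15423061] [ 0.007  0.008  0.001 -0.002  0.001  0.001]
target [ 0.5588 -0.1764  0.1127] delta [30.1 -2.1 28.6  0.  -0.  -0.6]
```

Call:
drive_tool:
  motion: [12,-2,11,0,0,-0.6,54,22,-2,21,0,0,-0.6,54,30,-2,28.6,0,0,-0.6,54,30,-2,28.6,0,0,-0.6,54,30,-2,28.6,0,0,-0.6,54]

```text
t: 7.4
tcp_pos: [0.5591, -0.1764, 0.1127]
tool_rot: [0.653, 0.654, -0.27, 0.271]
force: [-0.8, -0.5, -0.6]
finger_gap: 0.662
```

Run:
```python
from h import *
from station import manip
import pickle
st=manip.sense();print(st['t'],st['qd'].round(3),st['tcp_pos'],st['force'])
S={n:manip.snapshot(n) for n in("top","wrist")};pickle.dump((S,st),open("s6.pkl","wb"))
W=S['wrist']
crop(W,170,130,390,330,3.6,"pics/p.png")
crop(S['top'],300,180,350,230,12,"pics/p_top.png")
```

```text
7.4 [ 0.    -0.012 -0.004 -0.001 -0.    -0.001] [ 0.55905081 -0.17644493  0.1126693 ] [-0.77576566 -0.46270743 -0.57671544]
```

View pics/p.png

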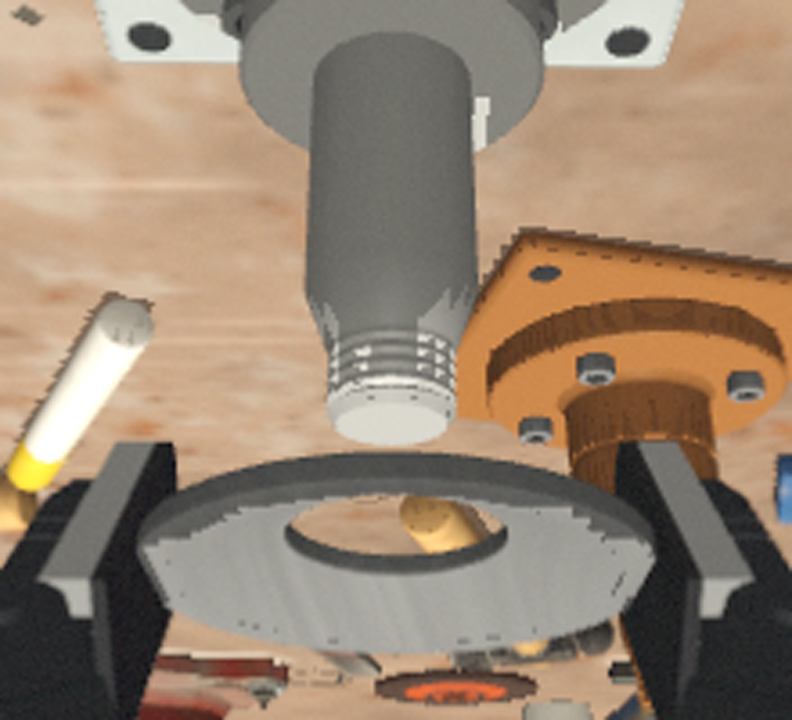

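View pics/p_top.png

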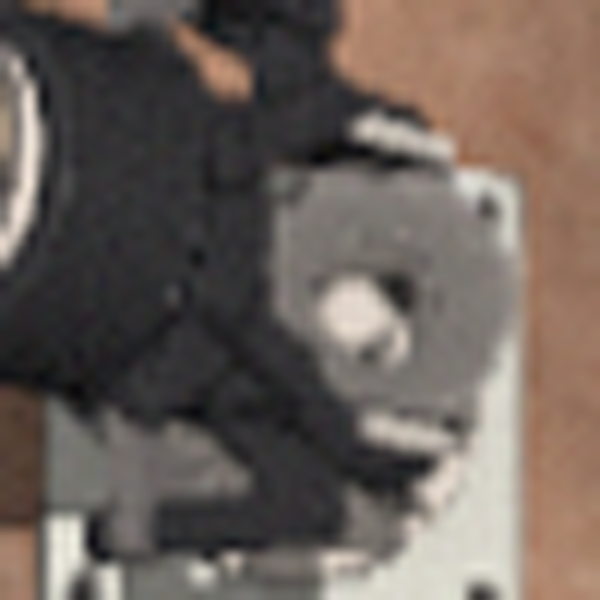

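Run:
```python
from h import *
import pickle
S,st=pickle.load(open("s6.pkl","rb"));W=S['wrist'];T=S['top']
g=lambda p:(300+(p[0]+.5)/12-.5,180+(p[1]+.5)/12-.5)
print("bore",onz(T,*g((364,318)),.12).round(4),"right edge",onz(T,*g((518,290)),.125).round(4),"tip",onz(T,*g((355,312)),.11).round(4))
c=lambda p:(170+(p[0]+.5)/3.6-.5,130+(p[1]+.5)/3.6-.5)
print("tip w",onz(W,*c((390,424)),.11).round(4))
r=R.from_quat(st['tool_rot'])
print("washer rimface by wrist",(st['tcp_pos']+r.apply([.0046,.0001,-.0216])).round(4))
cv2.imwrite("pics/q_top.png",cv2.resize(T['color'][195:222,318:345,::-1],None,fx=24,fy=24,interpolation=cv2.INTER_CUBIC))
```

```text
bore [ 0.5557 -0.1605  0.12  ] right edge [ 0.5615 -0.1934  0.125 ] tip [ 0.5591 -0.1602  0.11  ]
tip w [ 0.5585 -0.1594  0.11  ]
washer rimface by wrist [ 0.5591 -0.1579  0.1247]
```

View pics/q_top.png

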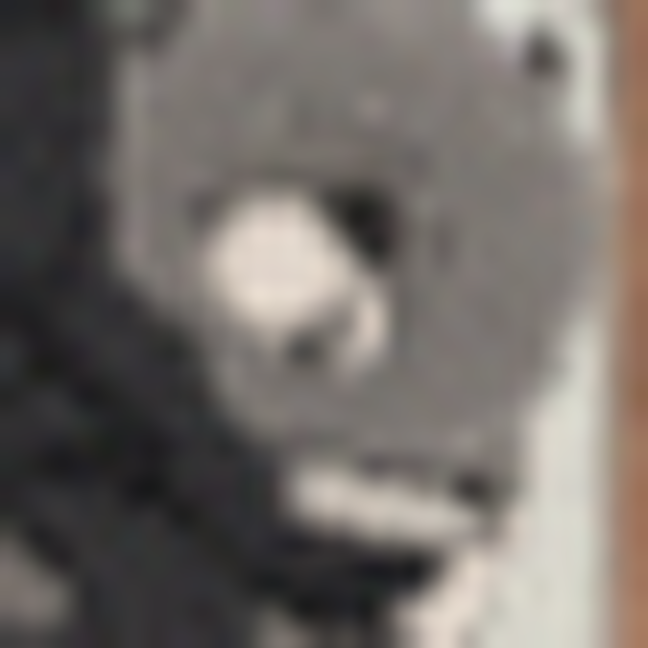

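Run:
```python
from h import *
import pickle
S,st=pickle.load(open("s6.pkl","rb"));T=S['top']
print(proj(T,[.559,-.16,.118])-proj(T,[.559,-.16,.11]))
g=lambda p:(318+(p[0]+.5)/24-.5,195+(p[1]+.5)/24-.5)
print("bore",onz(T,*g((297,286)),.118).round(4),"tip",onz(T,*g((275,266)),.11).round(4))
```

```text
[ 0.49197788 -0.61432009]
bore [ 0.555  -0.1609  0.118 ] tip [ 0.5589 -0.1598  0.11  ]
```

Call:
drive_tool:
  motion: [3,-0.5,3,0,0,0,54,6,-0.5,6,0,0,0,54,9,-0.5,9,0,0,0,54,10,-0.5,10,0,0,0,54,10,-0.5,10,0,0,0,54]

```text
t: 8.12
tcp_pos: [0.5587, -0.1765, 0.0988]
tool_rot: [0.653, 0.654, -0.27, 0.271]
force: [0.7, -0.2, -1.0]
finger_gap: 0.665
```

Run:
```python
from h import *
from station import manip
import pickle
st=manip.sense();print(st['t'],st['qd'].round(3),st['tcp_pos'],st['force'])
S={n:manip.snapshot(n) for n in("top","wrist")};pickle.dump((S,st),open("s7.pkl","wb"))
W=S['wrist']
crop(W,170,130,390,330,3.6,"pics/r.png")
crop(S['top'],318,195,345,222,24,"pics/r_top.png")
```

```text
8.125 [ 0.    -0.005 -0.002  0.     0.001 -0.002] [ 0.55867418 -0.17647468  0.09882276] [ 0.69585849 -0.19107861 -0.95609715]
```

View pics/r.png

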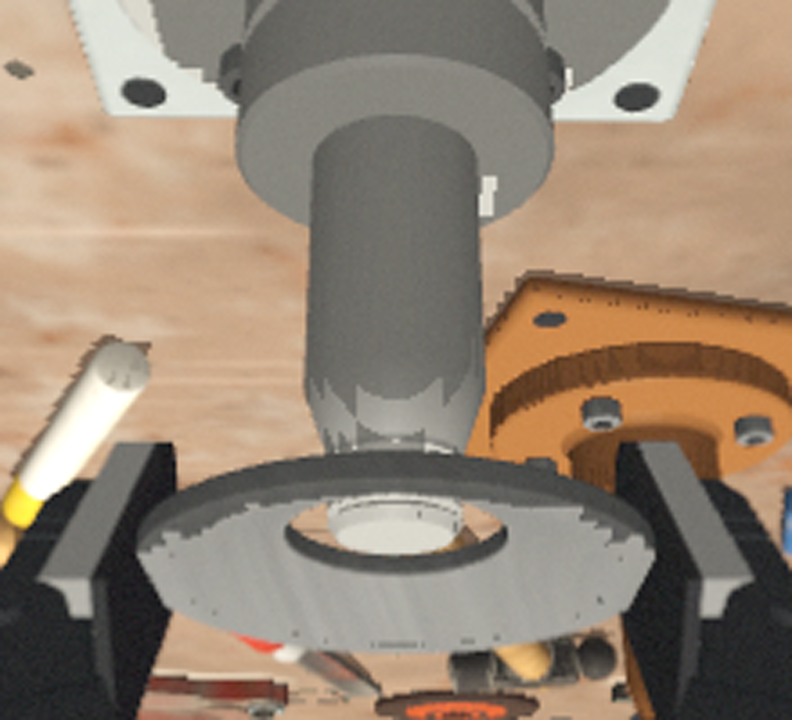

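View pics/r_top.png

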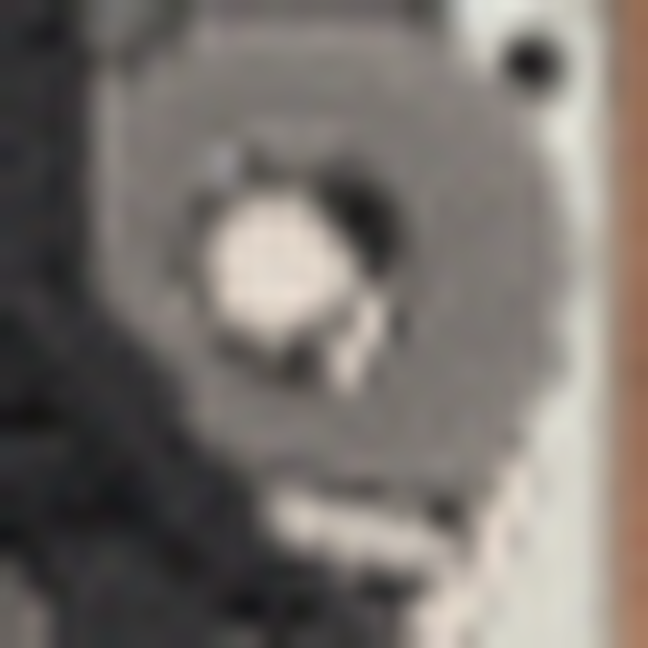

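Call:
drive_tool:
  motion: [1.4,0,-1.4,0,0,0,54,4,0,1,0,0,0,54,7,0,4,0,0,0,54,9,0,6,0,0,0,54,11.3,0,8.5,0,0,0,54,11.3,0,8.5,0,0,0,54]

```text
t: 8.98
tcp_pos: [0.5586, -0.1745, 0.0847]
tool_rot: [0.653, 0.654, -0.27, 0.271]
force: [-0.3, -0.3, -1.1]
finger_gap: 0.667
```

```bash
cat > look.py <<'E'
from h import *
from station import manip
import pickle,sys
n=sys.argv[1]
st=manip.sense();print(st['t'],st['qd'].round(3),st['tcp_pos'].round(4),st['tool_rot'].round(3),st['force'].round(2),round(st['finger_gap']*85.4,1))
S={k:manip.snapshot(k) for k in("top","wrist")};pickle.dump((S,st),open(n+".pkl","wb"))
crop(S['wrist'],170,130,390,330,3.6,f"pics/{n}.png")
crop(S['top'],313,195,345,227,20,f"pics/{n}_top.png")
E
python3 look.py s8
```

```text
8.975 [ 0.001 -0.007 -0.005  0.002  0.004 -0.003] [ 0.5586 -0.1745  0.0847] [ 0.653  0.654 -0.27   0.271] [-0.27 -0.31 -1.11] 56.9
```

View pics/s8.png

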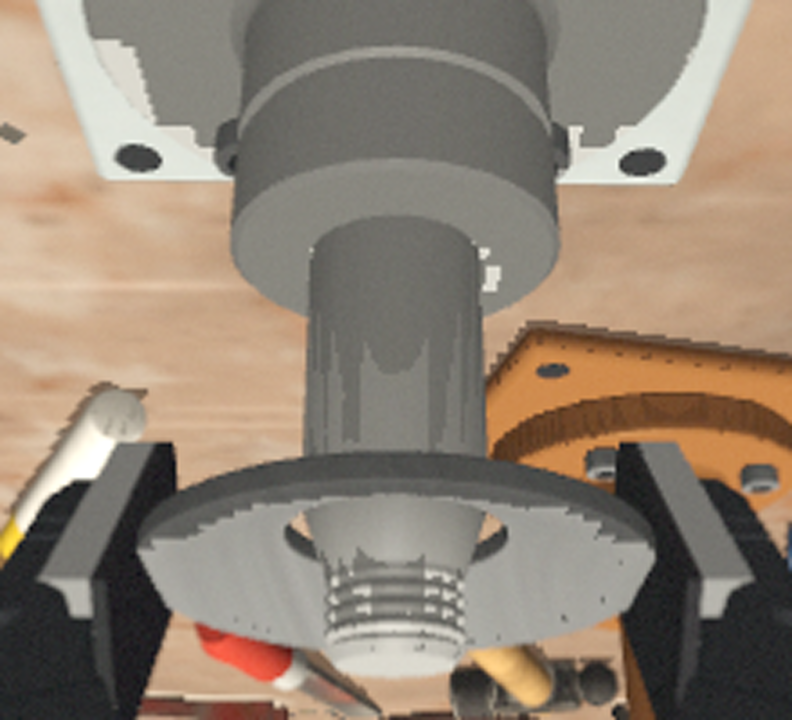

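View pics/s8_top.png

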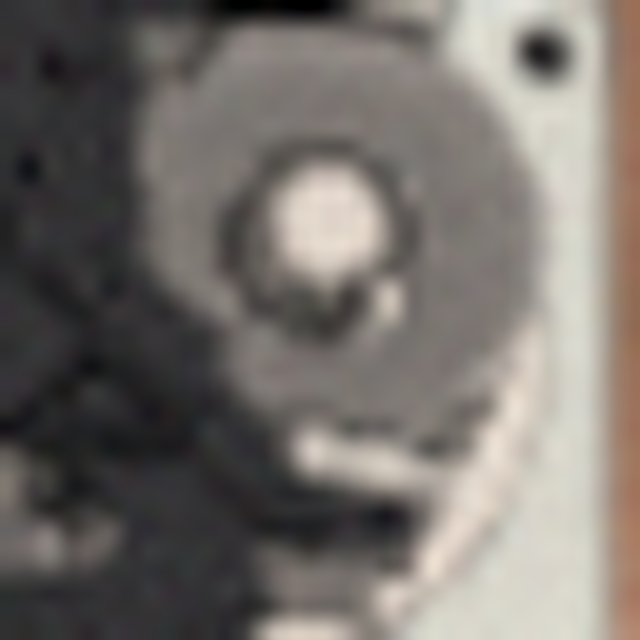

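Call:
drive_tool:
  motion: [4,0,4,0,0,0,54,8,0,8,0,0,0,54,12,0,12,0,0,0,54,16,0,16,0,0,0,54,19,0,19,0,0,0,54,19.6,0,19.6,0,0,0,54]

```text
t: 9.82
tcp_pos: [0.5587, -0.1745, 0.0568]
tool_rot: [0.653, 0.654, -0.27, 0.271]
force: [0.5, 0.0, -1.2]
finger_gap: 0.666
```

```bash
python3 look.py s9
```

```text
9.825 [-0.001  0.003 -0.002 -0.009 -0.003  0.012] [ 0.5587 -0.1745  0.0568] [ 0.653  0.654 -0.27   0.271] [ 0.5   0.03 -1.15] 56.9
```

View pics/s9.png

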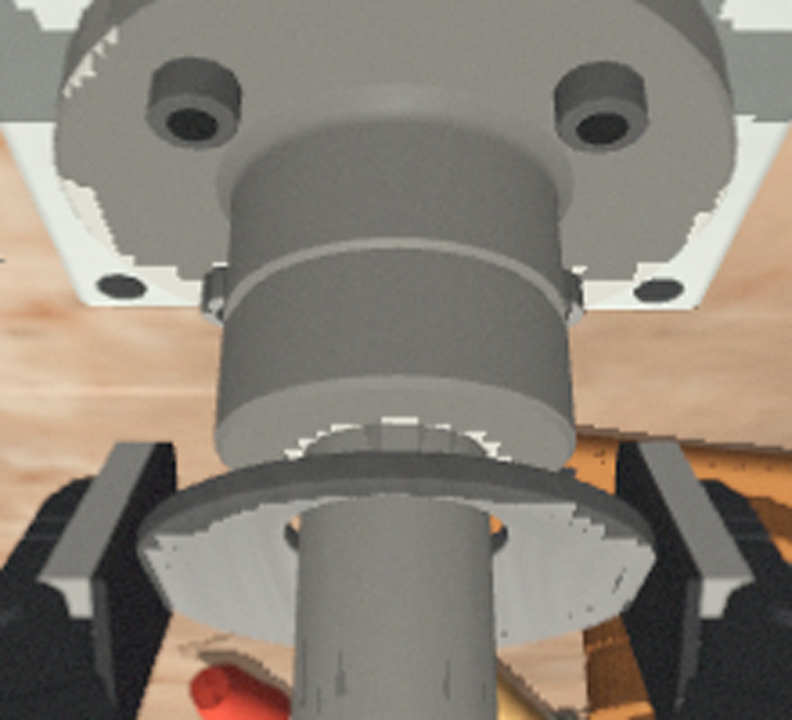

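View pics/s9_top.png

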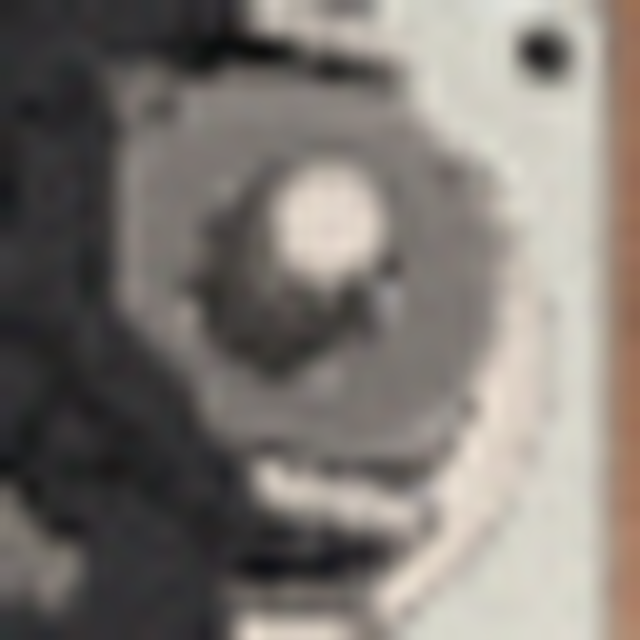

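Call:
drive_tool:
  motion: [1,0,1,0,0,0,54,2,0,2,0,0,0,54,3,0,3,0,0,0,54,3,0,3,0,0,0,54]

```text
t: 10.42
tcp_pos: [0.5588, -0.1745, 0.0528]
tool_rot: [0.653, 0.654, -0.27, 0.271]
force: [0.9, -0.6, -1.0]
finger_gap: 0.663
```

Call:
drive_tool:
  motion: [0.7,0,0.7,0,0,0,54,1.4,0,1.4,0,0,0,54,1.4,0,1.4,0,0,0,54]

```text
t: 10.8
tcp_pos: [0.5588, -0.1746, 0.051]
tool_rot: [0.653, 0.653, -0.27, 0.271]
force: [-0.7, 0.3, -0.1]
finger_gap: 0.664
```

```bash
python3 look.py s10
```

```text
10.8 [-0.    -0.001  0.001  0.002 -0.002 -0.002] [ 0.5588 -0.1746  0.051 ] [ 0.653  0.653 -0.27   0.271] [-0.71  0.3  -0.12] 56.7
```

View pics/s10.png

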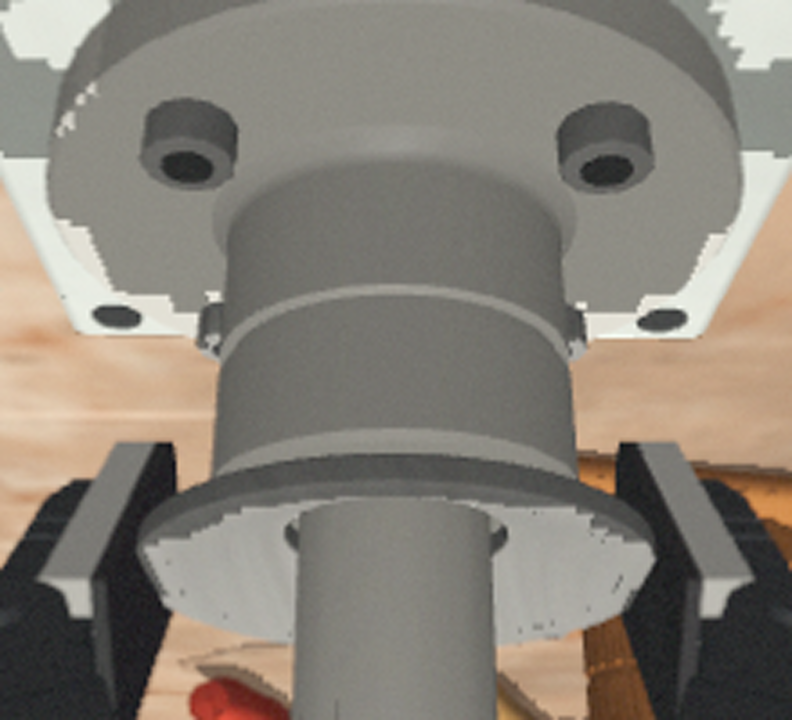

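Call:
drive_tool:
  motion: [0,0,0,0,0,0,60,0,0,0,0,0,0,70,0,0,0,0,0,0,85,0,0,0,0,0,0,85]

```text
t: 11.4
tcp_pos: [0.5588, -0.1746, 0.051]
tool_rot: [0.653, 0.653, -0.27, 0.271]
force: [-0.3, 0.3, -0.1]
finger_gap: 0.996
```

```bash
python3 look.py s11
```

```text
11.4 [-0.001 -0.     0.002 -0.001 -0.     0.   ] [ 0.5588 -0.1746  0.051 ] [ 0.653  0.653 -0.27   0.271] [-0.26  0.35 -0.12] 85.1
```

View pics/s11.png

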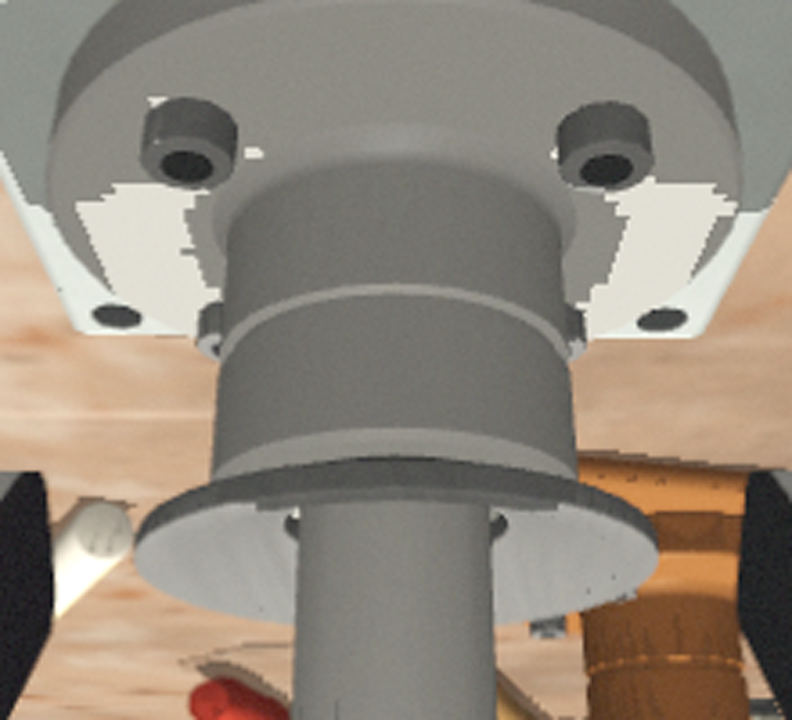

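Call:
drive_tool:
  motion: [-10,0,-10,0,0,0,85,-35,0,-35,0,0,0,85,-65,0,-65,0,0,0,85,-85,0,-85,0,0,0,85,-85,0,-85,0,0,0,85]

```text
t: 12.12
tcp_pos: [0.56, -0.1747, 0.1747]
tool_rot: [0.654, 0.653, -0.268, 0.273]
force: [-0.3, -0.2, 0.2]
finger_gap: 0.997
```

```bash
python3 look.py s12
python3 - <<'E'
from h import *
from station import manip
st=manip.sense()
show(st,[.437,.214,.14],frame([0,1,-1],[1,0,0]))
E
```

```text
12.125 [-0.002  0.053  0.031  0.003 -0.021  0.021] [ 0.56   -0.1747  0.1747] [ 0.654  0.653 -0.268  0.273] [-0.27 -0.16  0.22] 85.1
target [0.437 0.214 0.14 ] delta [ 2.971e+02 -1.212e+02 -2.524e+02  1.000e-01  9.000e+01  0.000e+00]
```

View pics/s12_top.png

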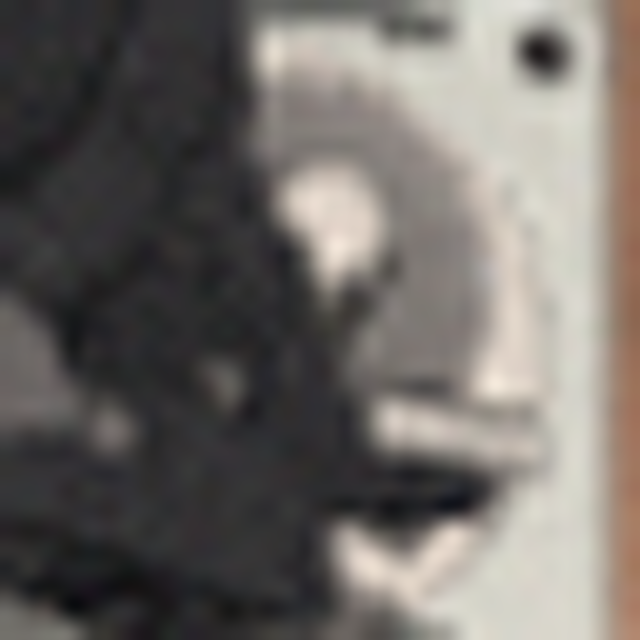

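Call:
drive_tool:
  motion: [30,-15,-30,0,10.5,0,85,70,-30,-65,0,21,0,85,110,-45,-100,0,31.5,0,85,150,-60,-130,0,42,0,85,187,-76,-160,0,52.5,0,85,224,-91,-190,0,63,0,85,260,-106,-221,0,73.5,0,85,297,-121,-252,0,84,0,85]

```text
t: 13.22
tcp_pos: [0.4367, 0.2147, 0.1396]
tool_rot: [0.666, 0.666, 0.239, -0.237]
force: [-1.5, 0.5, -0.6]
finger_gap: 0.992
```

Run:
```python
from h import *
from station import manip
st=manip.sense();print(st['tcp_pos'],st['q'].round(2))
show(st,[.437,.214,.12],frame([0,1,-1],[1,0,0]))
```

```text
[0.43673936 0.21474475 0.13960937] [-0.2   0.58  2.03  0.9   0.92 -0.9 ]
target [0.437 0.214 0.12 ] delta [-13.    0.2  14.7   0.1   5.7   0. ]
```

Call:
drive_tool:
  motion: [-13,0.2,14.7,0,5.7,0,85,-13,0.2,14.7,0,5.7,0,85,-13,0.2,14.7,0,5.7,0,85]

```text
t: 13.6
tcp_pos: [0.4369, 0.2139, 0.12]
tool_rot: [0.653, 0.653, 0.271, -0.27]
force: [0.4, 0.4, 0.4]
finger_gap: 0.995
```

```bash
python3 look.py s13;python3 - <<'E'
from h import *
from station import manip
import pickle
S,st=pickle.load(open("s13.pkl","rb"))
cv2.imwrite("pics/s13_w.png",S['wrist']['color'][:,:,::-1])
show(st,[.437,.214,.028],frame([0,1,-1],[1,0,0]))
E
```

```text
13.6 [ 0.01  -0.034 -0.004  0.004  0.001 -0.01 ] [0.4369 0.2139 0.12  ] [ 0.653  0.653  0.271 -0.27 ] [0.45 0.4  0.43] 84.9
target [0.437 0.214 0.028] delta [-65.    0.1  65.1   0.    0.   -0. ]
```

View pics/s13_w.png

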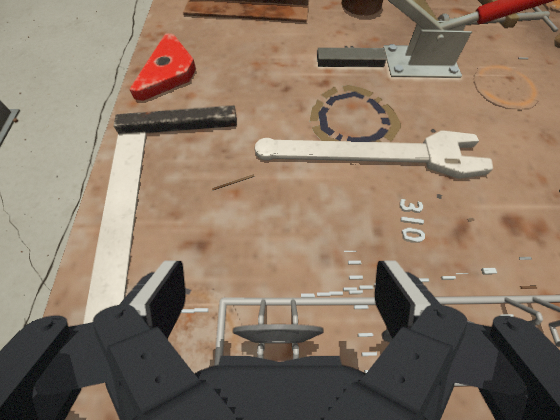

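Call:
drive_tool:
  motion: [-25,0,25,0,0,0,85,-45,-0.3,45,0,0,0,85,-60,-0.5,60,0,0,0,85,-65,-0.5,65,0,0,0,85,-65,-0.5,65,0,0,0,85]

```text
t: 14.32
tcp_pos: [0.4374, 0.2143, 0.0295]
tool_rot: [0.653, 0.654, 0.272, -0.269]
force: [0.5, 0.6, 1.0]
finger_gap: 0.997
```

```bash
python3 look.py s14;python3 - <<'E'
from h import *
import pickle
S,st=pickle.load(open("s14.pkl","rb"))
cv2.imwrite("pics/s14_w.png",S['wrist']['color'][:,:,::-1])
E
```

```text
14.325 [-0.001 -0.018  0.005 -0.001  0.005  0.001] [0.4374 0.2143 0.0295] [ 0.653  0.654  0.272 -0.269] [0.54 0.61 1.03] 85.2
```

View pics/s14_w.png

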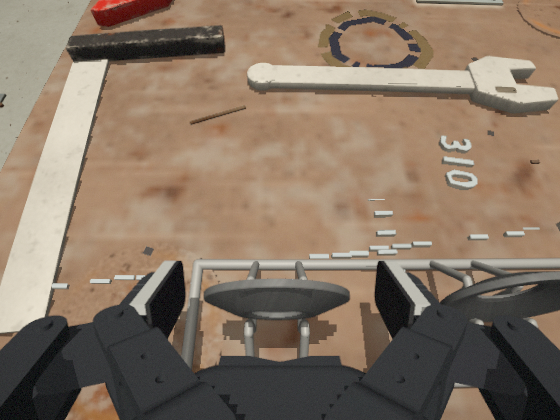

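Call:
drive_tool:
  motion: [-1,-0.7,1,0,0,0,70,-1,-0.7,1,0,0,0,58,-1,-0.7,1,0,0,0,54,-1,-0.7,1,0,0,0,54,-1,-0.7,1,0,0,0,54,-1,-0.7,1,0,0,0,54]
  force: 50

```text
t: 15.18
tcp_pos: [0.437, 0.2144, 0.0294]
tool_rot: [0.652, 0.654, 0.273, -0.269]
force: [-0.6, -1.5, 4.9]
finger_gap: 0.666
```

Call:
drive_tool:
  motion: [7,0,-7,0,0,0,54,14,0,-14,0,0,0,54,25,0,-25,0,0,0,54,40,0,-40,0,0,0,54,65,0,-65,0,0,0,54,65,0,-65,0,0,0,54]

```text
t: 15.92
tcp_pos: [0.437, 0.2143, 0.1233]
tool_rot: [0.652, 0.655, 0.274, -0.267]
force: [-0.1, -0.1, 0.3]
finger_gap: 0.664
```

```bash
python3 look.py s15;python3 - <<'E'
from h import *
from station import manip
import pickle
S,st=pickle.load(open("s15.pkl","rb"))
cv2.imwrite("pics/s15_w.png",S['wrist']['color'][:,:,::-1])
st=manip.sense()
show(st,[.5588,-.1746,.180],frame([0,-1,-1],[1,0,0]))
E
```

```text
15.925 [-0.003  0.055  0.005  0.011 -0.04  -0.028] [0.437  0.2143 0.1233] [ 0.652  0.655  0.274 -0.267] [-0.1  -0.15  0.26] 56.7
target [ 0.5588 -0.1746  0.18  ] delta [-234.2  122.6 -315.7    0.4  -90.     0. ]
```

View pics/s15_w.png

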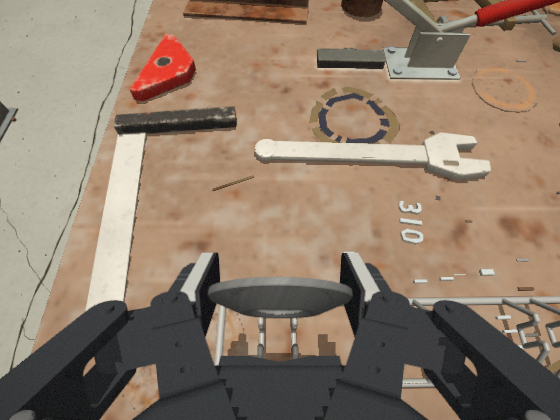

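Call:
drive_tool:
  motion: [-15,15,-50,0,-8,0,54,-45,30,-95,0,-18,0,54,-75,45,-135,0,-28.5,0,54,-105,60,-170,0,-39,0,54,-137,76,-206,0,-49.5,0,54,-169,92,-242,0,-60,0,54,-201,107,-279,0,-70.5,0,54,-234,122.6,-315.7,0.4,-81,0,54]

```text
t: 17.02
tcp_pos: [0.5588, -0.1754, 0.1793]
tool_rot: [0.671, 0.673, -0.22, 0.22]
force: [-0.4, -0.4, -0.8]
finger_gap: 0.664
```

Run:
```python
from h import *
from station import manip
st=manip.sense();print(st['tcp_pos'],st['q'].round(2))
show(st,[.5588,-.1746,.14],frame([0,-1,-1],[1,0,0]))
```

```text
[ 0.55883259 -0.17535489  0.1793001 ] [-0.2   0.59  1.7  -0.83  0.9   0.35]
target [ 0.5588 -0.1746  0.14  ] delta [23.9  0.  31.2  0.  -8.7  0.1]
```

Call:
drive_tool:
  motion: [10,0,12,0,-5,0,54,22,0,28,0,-8.7,0,54,34,0,41,0,-8.7,0,54,43.7,0,51,0,-8.7,0.1,54,43.7,0,51,0,-8.7,0.1,54,43.7,0,51,0,-8.7,0.1,54]

```text
t: 17.77
tcp_pos: [0.5589, -0.1705, 0.1126]
tool_rot: [0.653, 0.653, -0.27, 0.271]
force: [-0.0, 0.2, -1.0]
finger_gap: 0.663
```

```bash
python3 look.py s16
```

```text
17.775 [ 0.    -0.015 -0.002 -0.001 -0.001  0.002] [ 0.5589 -0.1705  0.1126] [ 0.653  0.653 -0.27   0.271] [-0.01  0.21 -1.01] 56.6
```

View pics/s16.png

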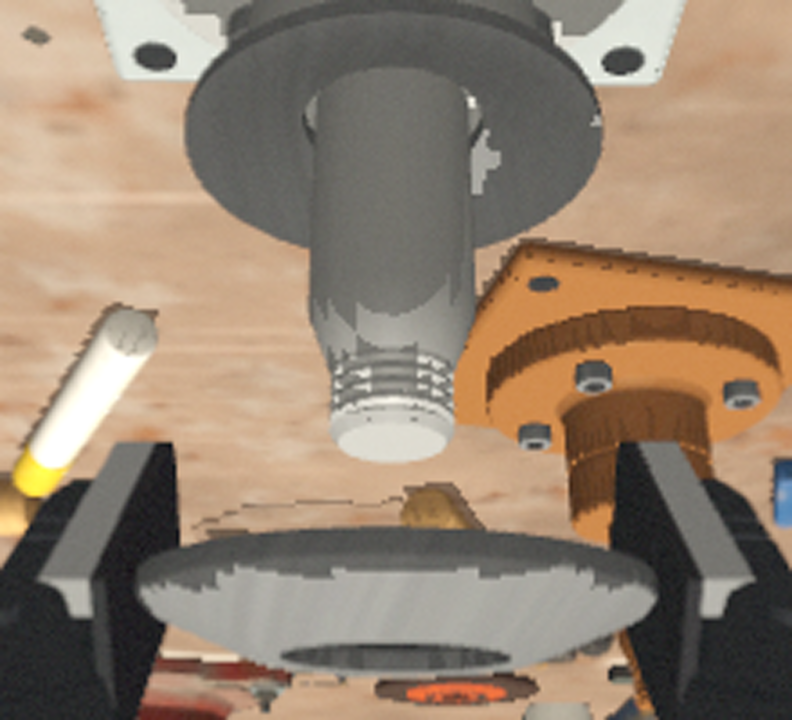

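View pics/s16_top.png

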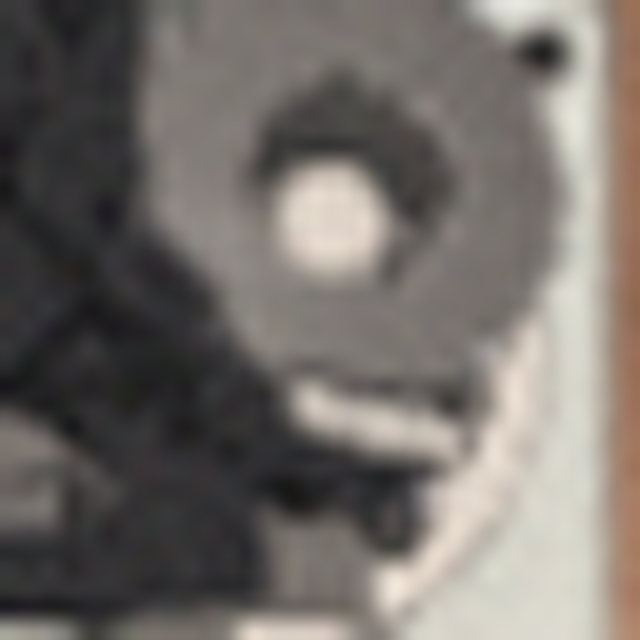

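Call:
drive_tool:
  motion: [3,0,6,0,0,0,54,7,0,10.5,0,0,0,54,11,0,14.5,0,0,0,54,13.8,0,17.4,0,0,0,54,13.8,0,17.4,0,0,0,54]

```text
t: 18.5
tcp_pos: [0.5589, -0.173, 0.0905]
tool_rot: [0.653, 0.653, -0.27, 0.271]
force: [-0.0, -0.1, -0.4]
finger_gap: 0.664
```

```bash
python3 look.py s17
```

```text
18.5 [-0.    -0.009 -0.005 -0.001  0.004 -0.003] [ 0.5589 -0.173   0.0905] [ 0.653  0.653 -0.27   0.271] [-0.02 -0.15 -0.44] 56.7
```

View pics/s17.png

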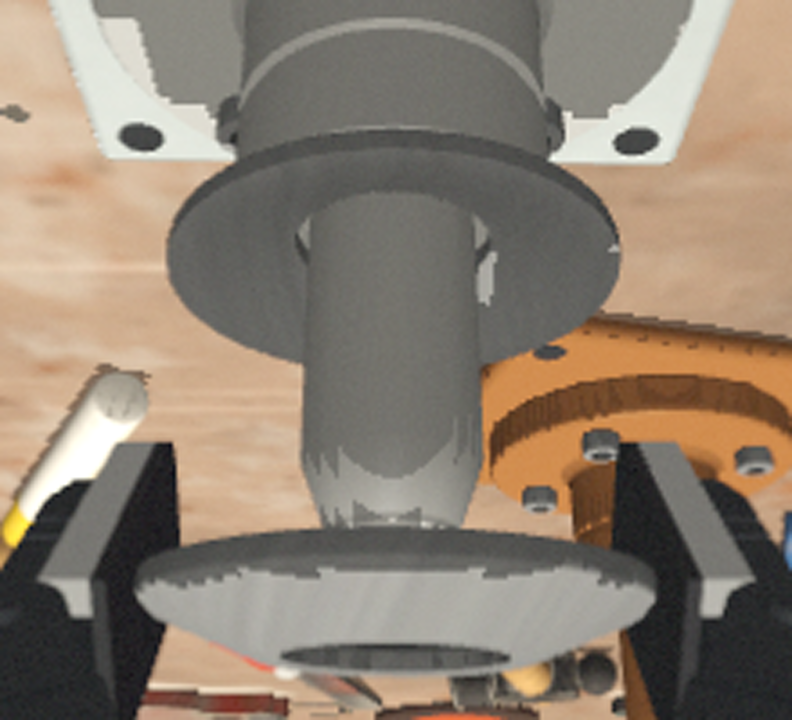

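View pics/s17_top.png

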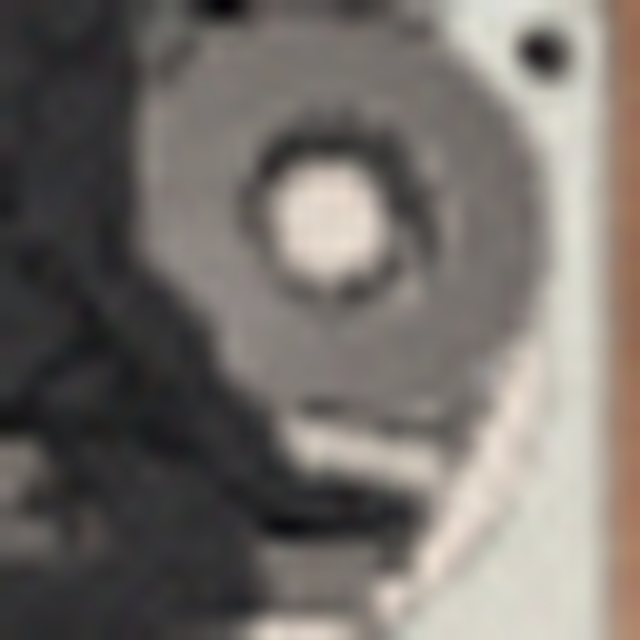

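Call:
drive_tool:
  motion: [4,0,4,0,0,0,54,7,0,7,0,0,0,54,10,0,10,0,0,0,54,12.4,0,12.4,0,0,0,54,12.4,0,12.4,0,0,0,54]

```text
t: 19.23
tcp_pos: [0.5591, -0.173, 0.0731]
tool_rot: [0.653, 0.653, -0.27, 0.271]
force: [-1.0, 0.1, -1.2]
finger_gap: 0.669
```

```bash
python3 look.py s18
```

```text
19.225 [ 0.001 -0.007 -0.004 -0.     0.001 -0.003] [ 0.5591 -0.173   0.0731] [ 0.653  0.653 -0.27   0.271] [-0.97  0.14 -1.21] 57.2
```

View pics/s18.png

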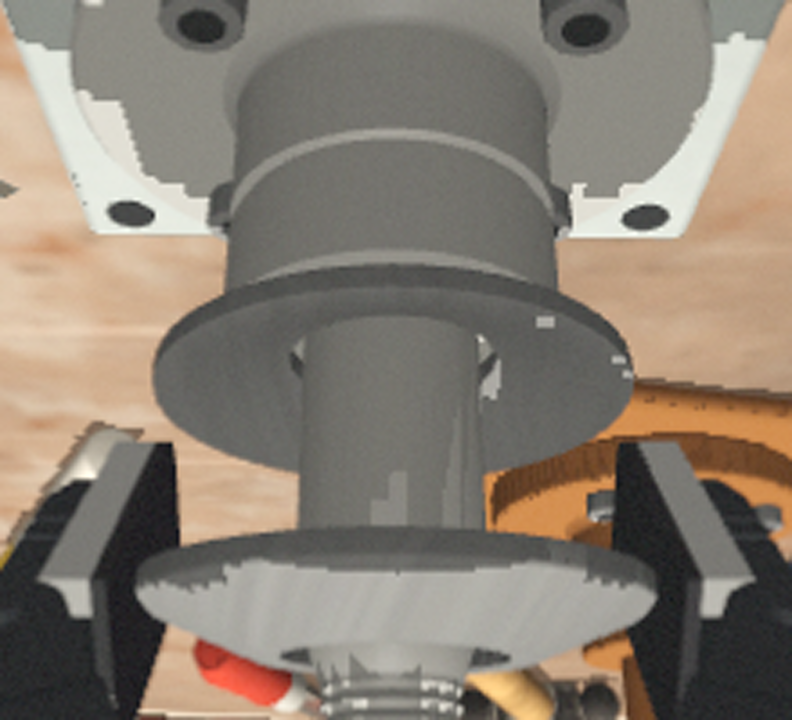

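View pics/s18_top.png

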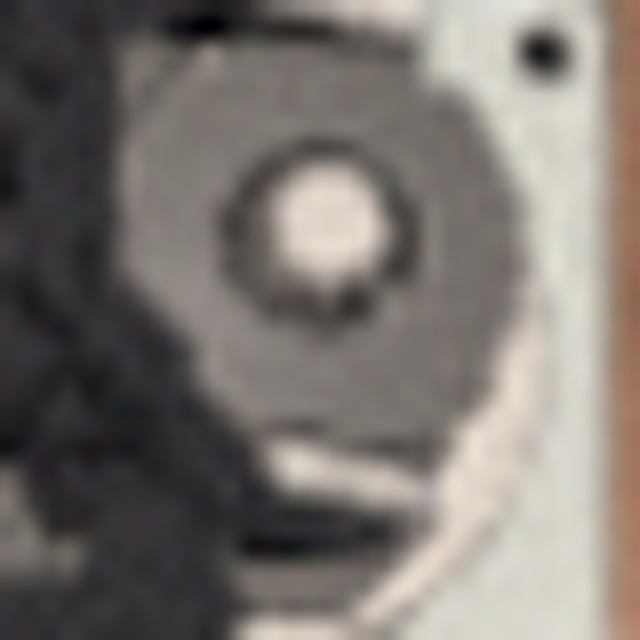

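Call:
drive_tool:
  motion: [0,0,0,0,0,0,85,0,0,0,0,0,0,85,0,0,0,0,0,0,85,0,0,0,0,0,0,85]

```text
t: 19.82
tcp_pos: [0.5593, -0.1731, 0.0736]
tool_rot: [0.653, 0.653, -0.27, 0.271]
force: [0.7, 1.3, 0.1]
finger_gap: 0.996
```

```bash
python3 look.py s19
```

```text
19.825 [-0.     0.002  0.001  0.001  0.    -0.001] [ 0.5593 -0.1731  0.0736] [ 0.653  0.653 -0.27   0.271] [0.7  1.26 0.11] 85.1
```

View pics/s19.png

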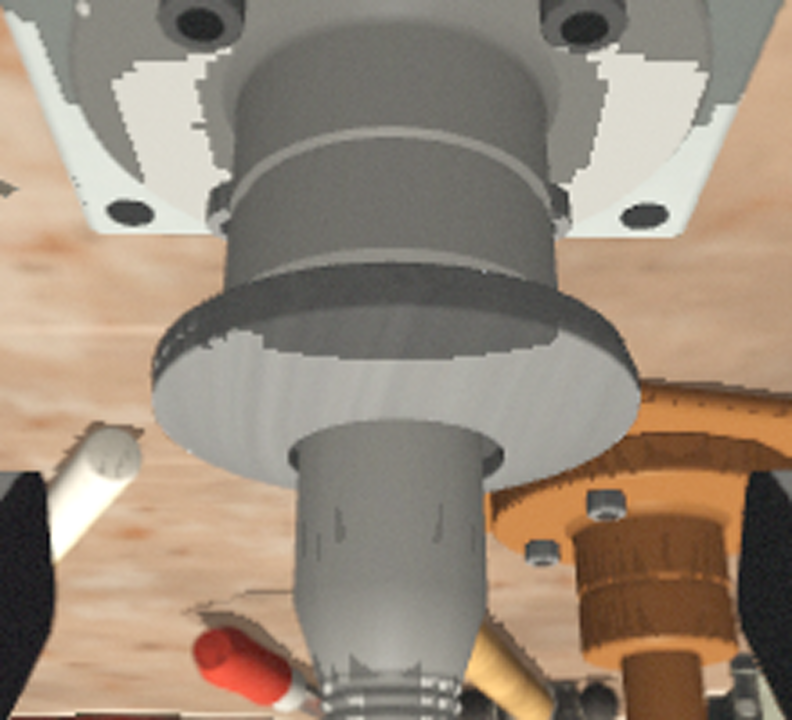

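Call:
drive_tool:
  motion: [-15,0,-15,0,0,0,85,-40,0,-40,0,0,0,85,-72,0,-72,0,0,0,85,-72,0,-72,0,0,0,85]

```text
t: 20.42
tcp_pos: [0.561, -0.1734, 0.179]
tool_rot: [0.654, 0.652, -0.268, 0.274]
force: [0.2, 0.6, -0.7]
finger_gap: 0.997
```

Run:
```python
from h import *
from station import manip
st=manip.sense();print(st['tcp_pos'])
show(st,[.537,.211,.13],frame([0,1,-1],[1,0,0]))
```

```text
[ 0.56102239 -0.17335586  0.17898683]
target [0.537 0.211 0.13 ] delta [ 305.9  -24.3 -237.8    0.5   90.1    0. ]
```

Call:
drive_tool:
  motion: [30,-3,-30,0,10.5,0,85,70,-6,-65,0,21,0,85,110,-9,-97,0,31.5,0,85,150,-12,-125,0,42,0,85,190,-15,-153,0,52.5,0,85,229,-18,-181,0,63,0,85,268,-21,-209,0,73.5,0,85,305.9,-24.3,-237.8,0.5,84,0,85]

```text
t: 21.42
tcp_pos: [0.5367, 0.212, 0.1296]
tool_rot: [0.667, 0.666, 0.237, -0.237]
force: [0.6, -0.2, -0.6]
finger_gap: 0.993
```

Run:
```python
from h import *
from station import manip
st=manip.sense();print(st['tcp_pos'],st['q'].round(2))
show(st,[.537,.211,.12],frame([0,1,-1],[1,0,0]))
```

```text
[0.53669996 0.2120413  0.1295889 ] [-0.16  0.67  1.78  0.83  1.01 -0.74]
target [0.537 0.211 0.12 ] delta [-6.9  0.3  6.8  0.   5.8 -0.1]
```

Call:
drive_tool:
  motion: [-6.9,0.3,6.8,0,5.8,0,85,-6.9,0.3,6.8,0,5.8,0,85,-6.9,0.3,6.8,0,5.8,0,85]

```text
t: 21.8
tcp_pos: [0.5369, 0.2109, 0.1198]
tool_rot: [0.654, 0.653, 0.27, -0.27]
force: [0.5, -0.9, -0.8]
finger_gap: 0.996
```

```bash
python3 look.py s20;python3 - <<'E'
from h import *
import pickle
S,st=pickle.load(open("s20.pkl","rb"))
cv2.imwrite("pics/s20_w.png",S['wrist']['color'][:,:,::-1])
show(st,[.537,.211,.028],frame([0,1,-1],[1,0,0]))
E
```

```text
21.8 [ 0.008 -0.024 -0.005  0.006  0.002 -0.008] [0.5369 0.2109 0.1198] [ 0.654  0.653  0.27  -0.27 ] [ 0.55 -0.91 -0.79] 85.1
target [0.537 0.211 0.028] delta [-64.8   0.2  65.1   0.    0.1  -0.1]
```

View pics/s20_w.png

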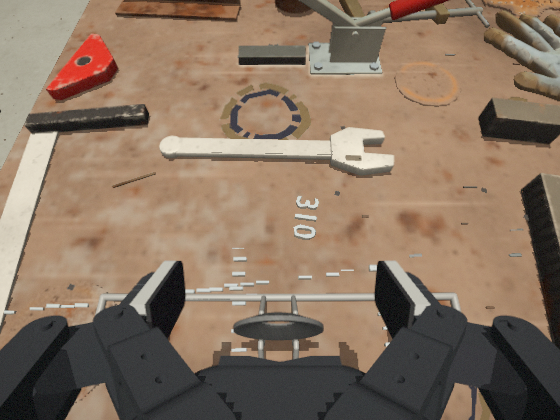

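Call:
drive_tool:
  motion: [-25,0,25,0,0,0,85,-45,0,45,0,0,0,85,-60,0,60,0,0,0,85,-65,0,65,0,0,0,85,-65,0,65,0,0,0,85]

```text
t: 22.52
tcp_pos: [0.5376, 0.2114, 0.0293]
tool_rot: [0.653, 0.653, 0.271, -0.27]
force: [-0.3, -0.1, -0.1]
finger_gap: 0.991
```

```bash
python3 look.py s21;python3 - <<'E'
from h import *
import pickle
S,st=pickle.load(open("s21.pkl","rb"))
cv2.imwrite("pics/s21_w.png",S['wrist']['color'][:,:,::-1])
E
```

```text
22.525 [-0.003 -0.018  0.     0.     0.005 -0.001] [0.5376 0.2114 0.0293] [ 0.653  0.653  0.271 -0.27 ] [-0.35 -0.11 -0.12] 84.6
```

View pics/s21_w.png

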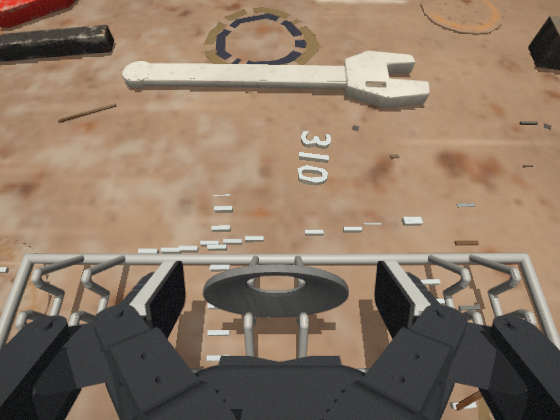

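Call:
drive_tool:
  motion: [-1.5,-1,0.5,0,0,0,70,-1.5,-1,0.5,0,0,0,58,-1.5,-1,0.5,0,0,0,54,-1.5,-1,0.5,0,0,0,54,-1.5,-1,0.5,0,0,0,54,-1.5,-1,0.5,0,0,0,54]
  force: 50

```text
t: 23.38
tcp_pos: [0.5372, 0.2103, 0.0294]
tool_rot: [0.653, 0.653, 0.272, -0.269]
force: [-0.9, -3.3, 4.8]
finger_gap: 0.665
```

Call:
drive_tool:
  motion: [7,0,-7,0,0,0,54,14,0,-14,0,0,0,54,25,0,-25,0,0,0,54,40,0,-40,0,0,0,54,65,0,-65,0,0,0,54,65,0,-65,0,0,0,54]

```text
t: 24.12
tcp_pos: [0.538, 0.2103, 0.1241]
tool_rot: [0.652, 0.654, 0.273, -0.267]
force: [0.3, 0.9, -1.2]
finger_gap: 0.662
```

```bash
python3 look.py s22;python3 - <<'E'
from h import *
from station import manip
import pickle
S,st=pickle.load(open("s22.pkl","rb"))
cv2.imwrite("pics/s22_w.png",S['wrist']['color'][:,:,::-1])
st=manip.sense()
show(st,[.5588,-.1746,.165],frame([0,-1,-1],[1,0,0]))
E
```

```text
24.125 [-0.004  0.05   0.017 -0.007 -0.032 -0.019] [0.538  0.2103 0.1241] [ 0.652  0.654  0.273 -0.267] [ 0.31  0.89 -1.16] 56.5
target [ 0.5588 -0.1746  0.165 ] delta [-2.420e+02  2.250e+01 -3.024e+02  3.000e-01 -8.990e+01 -0.000e+00]
```

View pics/s22_w.png

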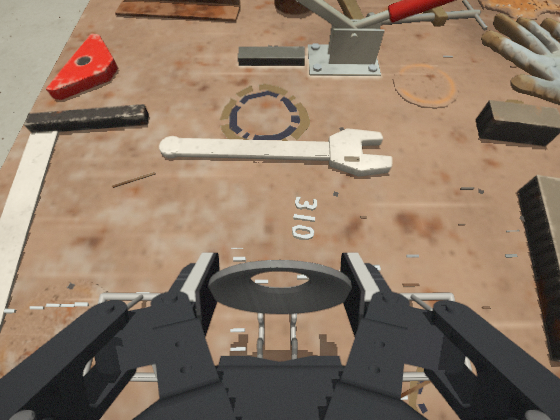

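Call:
drive_tool:
  motion: [-15,3,-55,0,-8,0,54,-45,6,-100,0,-18,0,54,-77,9,-140,0,-28.5,0,54,-110,12,-175,0,-39,0,54,-143,14,-207,0,-49.5,0,54,-176,17,-239,0,-60,0,54,-209,20,-271,0,-70.5,0,54,-242,22.5,-302,0.3,-81,0,54]

```text
t: 25.22
tcp_pos: [0.5585, -0.1752, 0.1643]
tool_rot: [0.672, 0.672, -0.221, 0.22]
force: [-1.4, 0.1, -0.9]
finger_gap: 0.662
```

Run:
```python
from h import *
from station import manip
st=manip.sense();print(st['tcp_pos'],st['q'].round(2))
show(st,[.5588,-.1746,.1127],frame([0,-1,-1],[1,0,0]))
```

```text
[ 0.55850521 -0.17520932  0.1642945 ] [-0.2   0.62  1.71 -0.85  0.88  0.38]
target [ 0.5588 -0.1746  0.1127] delta [31.1  0.3 41.2 -0.  -8.7  0. ]
```

Call:
drive_tool:
  motion: [5,0,6,0,-5,0,54,12,0,18,0,-8.7,0,54,22,0,31,0,-8.7,0,54,31,0.3,41,0,-8.7,0,54,31,0.3,41,0,-8.7,0,54,31,0.3,41,0,-8.7,0,54]

```text
t: 25.98
tcp_pos: [0.5591, -0.1749, 0.1134]
tool_rot: [0.653, 0.653, -0.271, 0.271]
force: [-0.4, 0.7, -0.5]
finger_gap: 0.663
```

```bash
python3 look.py s23
```

```text
25.975 [ 0.003 -0.012 -0.002 -0.002  0.     0.002] [ 0.5591 -0.1749  0.1134] [ 0.653  0.653 -0.271  0.271] [-0.36  0.74 -0.54] 56.6
```

View pics/s23.png

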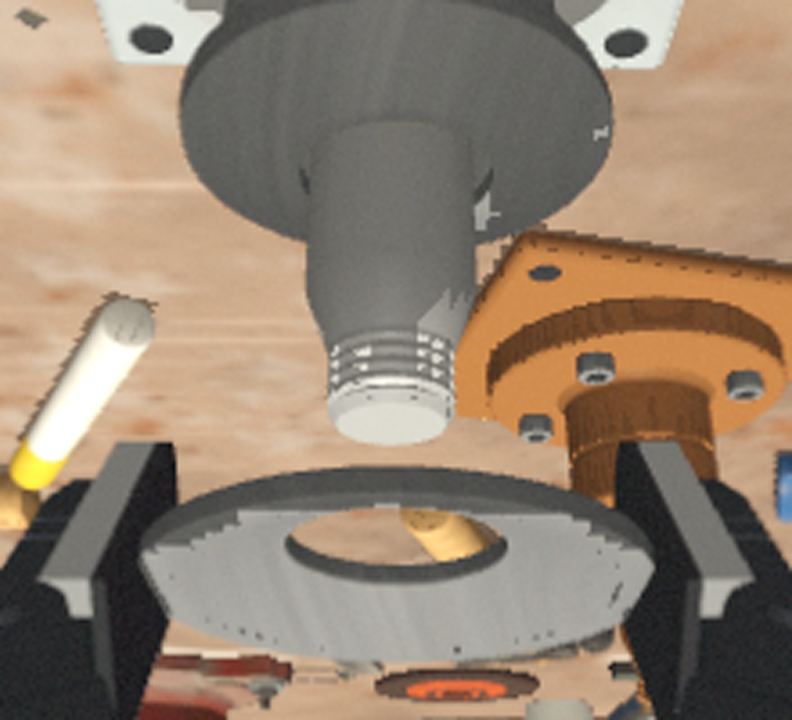

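View pics/s23_top.png

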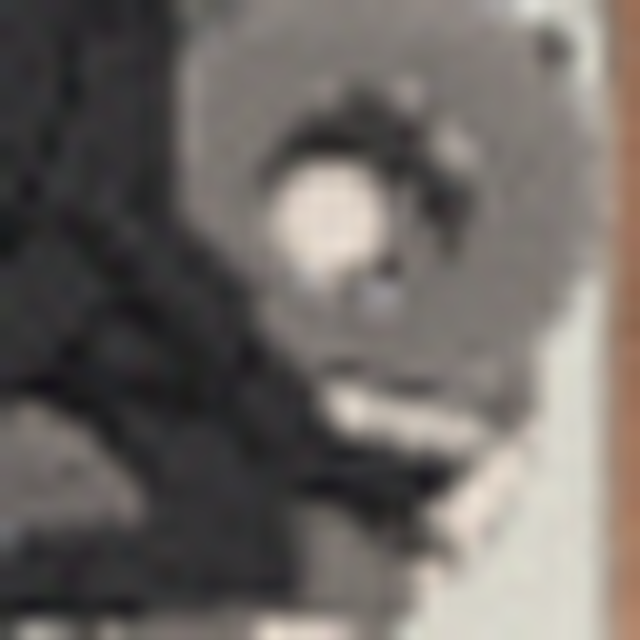

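Call:
drive_tool:
  motion: [1.4,-0.5,-1.4,0,0,0,54,5,-0.5,2,0,0,0,54,8,-0.5,5,0,0,0,54,11.3,-0.5,8.5,0,0,0,54,11.3,-0.5,8.5,0,0,0,54]

```text
t: 26.7
tcp_pos: [0.5584, -0.1729, 0.0991]
tool_rot: [0.653, 0.653, -0.271, 0.271]
force: [0.7, 0.8, -0.3]
finger_gap: 0.668
```

```bash
python3 look.py s24
```

```text
26.7 [ 0.    -0.009 -0.005 -0.001  0.004 -0.003] [ 0.5584 -0.1729  0.0991] [ 0.653  0.653 -0.271  0.271] [ 0.66  0.76 -0.27] 57.0
```

View pics/s24.png

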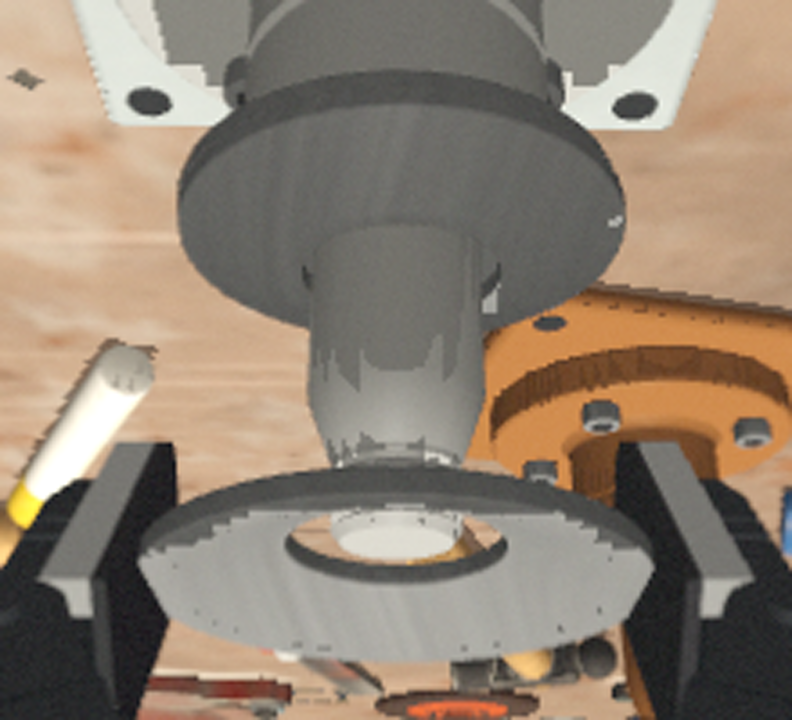

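View pics/s24_top.png

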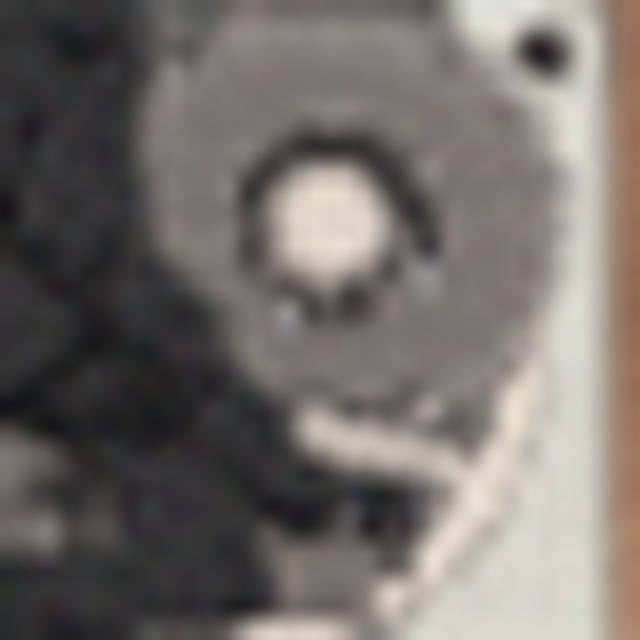

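Call:
drive_tool:
  motion: [3.5,0,2.5,0,0,0,54,7,0,6,0,0,0,54,10,0,9,0,0,0,54,13,0,12,0,0,0,54,16,0,15,0,0,0,54,16,0,15,0,0,0,54]

```text
t: 27.55
tcp_pos: [0.5585, -0.1722, 0.0772]
tool_rot: [0.653, 0.653, -0.271, 0.271]
force: [0.3, 0.6, -0.7]
finger_gap: 0.665
```

```bash
python3 look.py s25
```

```text
27.55 [ 0.    -0.009 -0.003  0.     0.003 -0.006] [ 0.5585 -0.1722  0.0772] [ 0.653  0.653 -0.271  0.271] [ 0.26  0.64 -0.72] 56.8
```

View pics/s25.png

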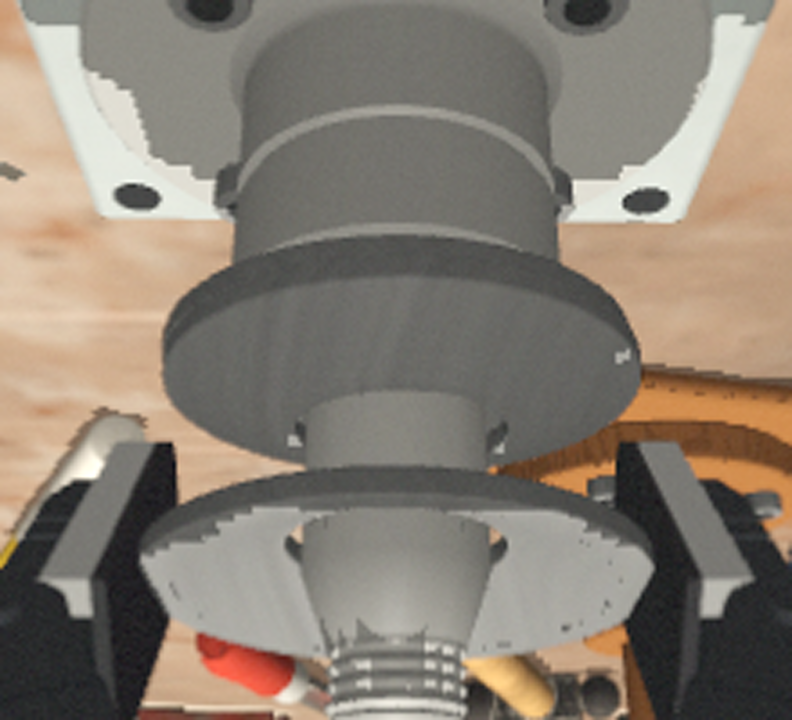

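View pics/s25_top.png

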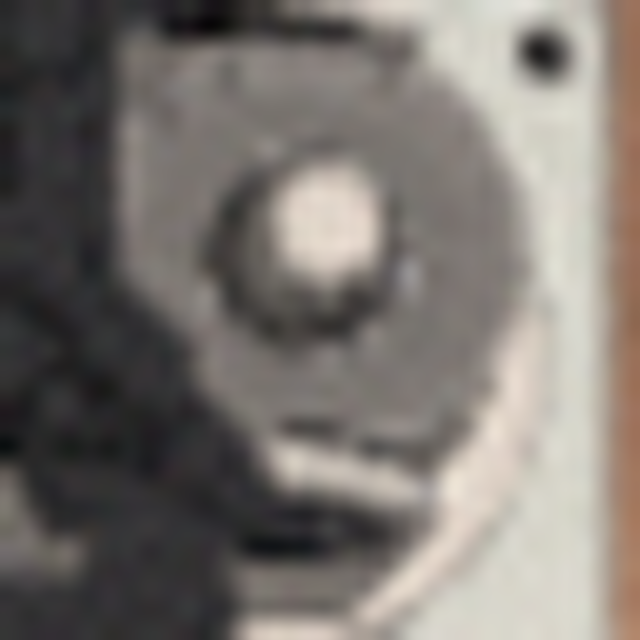

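Call:
drive_tool:
  motion: [0,0,0,0,0,0,85,0,0,0,0,0,0,85,0,0,0,0,0,0,85,0,0,0,0,0,0,85]

```text
t: 28.15
tcp_pos: [0.5587, -0.1723, 0.0778]
tool_rot: [0.653, 0.653, -0.271, 0.271]
force: [-0.5, -0.2, -1.3]
finger_gap: 0.993
```

```bash
python3 look.py s26
```

```text
28.15 [-0.002  0.002 -0.    -0.    -0.001  0.001] [ 0.5587 -0.1723  0.0778] [ 0.653  0.653 -0.271  0.271] [-0.54 -0.16 -1.31] 84.8
```

View pics/s26.png

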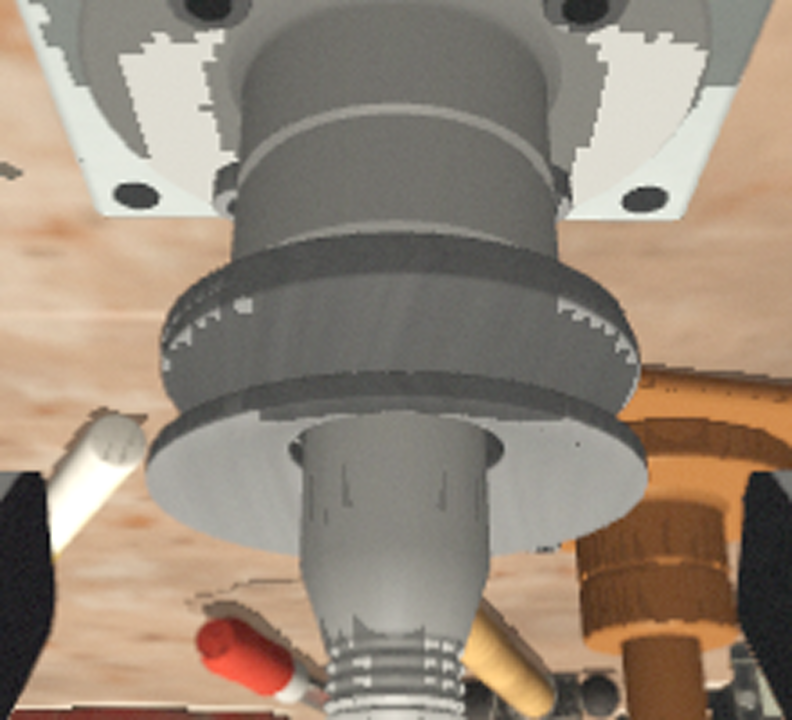

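Call:
drive_tool:
  motion: [-15,0,-15,0,0,0,85,-40,0,-40,0,0,0,85,-72,0,-72,0,0,0,85,-50,0,-130,0,0,0,85,-50,0,-170,0,0,0,85,-50,0,-170,0,0,0,85]

```text
t: 29.0
tcp_pos: [0.5601, -0.0854, 0.2354]
tool_rot: [0.653, 0.653, -0.269, 0.273]
force: [-1.0, -1.3, -0.7]
finger_gap: 0.996
```

```bash
python3 look.py s27
python3 - <<'E'
from h import *
import pickle
from station import manip
S,st=pickle.load(open("s27.pkl","rb"))
C=manip.snapshot("scene")
crop(C,260,130,360,210,7,"pics/t_scene.png")
crop(S['wrist'],180,60,380,220,4,"pics/t_wrist.png")
cv2.imwrite("pics/t_top.png",S['top']['color'][:,:,::-1])
E
```

```text
29.0 [-0.043  0.042  0.041 -0.01  -0.021  0.01 ] [ 0.5601 -0.0854  0.2354] [ 0.653  0.653 -0.269  0.273] [-0.95 -1.26 -0.65] 85.1
```

View pics/t_scene.png

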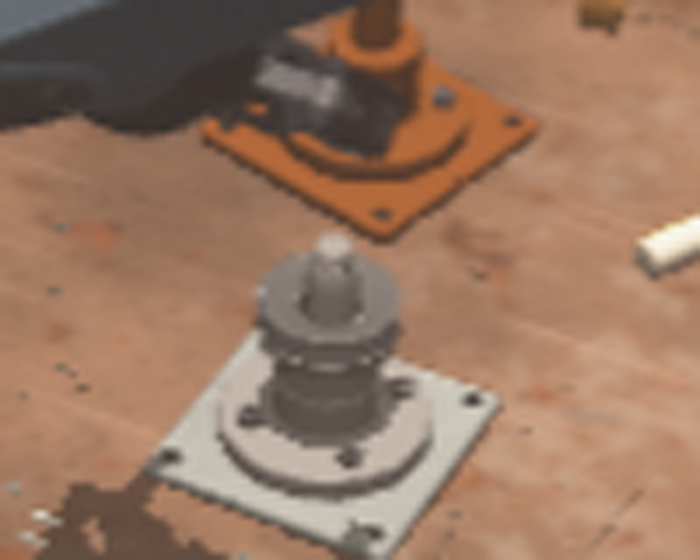

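View pics/t_wrist.png

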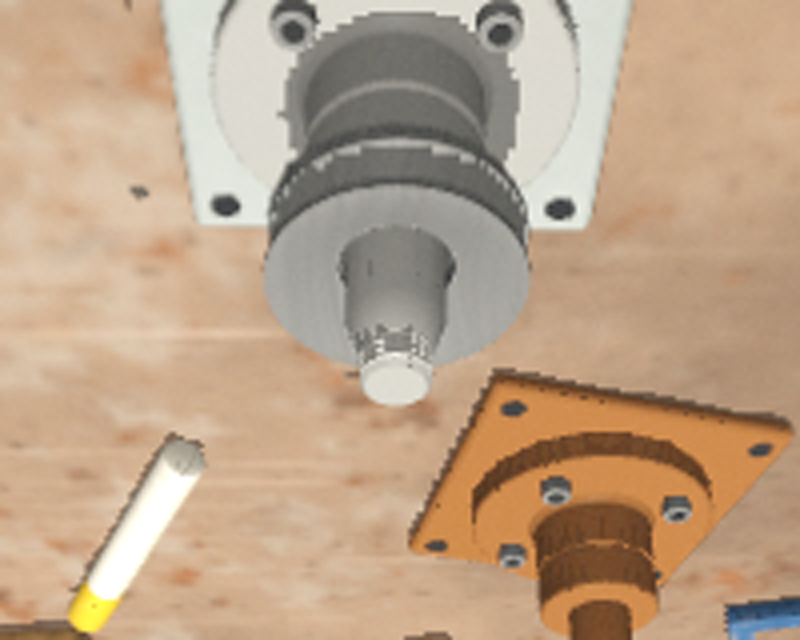

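View pics/t_top.png

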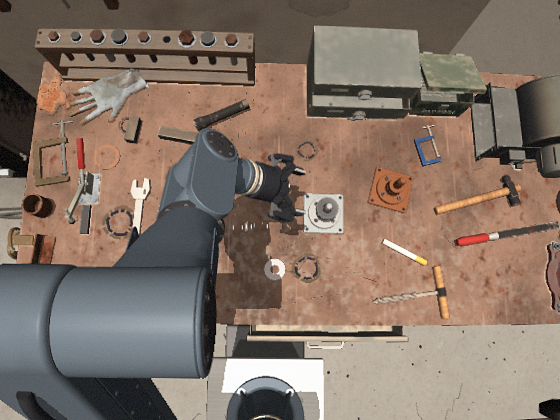

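Call:
drive_tool:
  motion: [0,0,0,0,0,0,85,0,0,0,0,0,0,85,0,0,0,0,0,0,85,0,0,0,0,0,0,85]

```text
t: 29.65
tcp_pos: [0.5578, -0.0881, 0.2321]
tool_rot: [0.653, 0.653, -0.272, 0.27]
force: [0.0, -0.7, 0.6]
finger_gap: 0.995
```

Run:
```python
from station import manip
st=manip.sense();print(st['t'],st['qd'].round(3),st['force'])
print(manip.sign_off())
```

```text
29.65 [ 0.003 -0.003 -0.002  0.001 -0.001  0.   ] [ 0.02109951 -0.70131239  0.55525651]
the job is handed in; nothing more can be done
None
```

All three washers are stacked on the grey brake spindle, and I handed the job in at about 29.7 s of the 70 s allowed. They sit crown down, crown up, crown down. I gripped each one across its outer edge in the rack, tilted it 90° and threaded it over the spindle tip.

- **Release:** The first washer was lowered until it just touched the shoulder before I let go. The second was dropped about 22 mm and the third about 9 mm along the arbor. Going lower would have put the gripper pads against the washers already in place.
- **Last checks:** The final wrist and scene pictures show the washers level, with the first two rim to rim and the third seated on the second's crown. The arm was clear and at rest. I judged level, height and centring by eye and did not measure them. The pressure ring, wrench and marker looked unmoved in the last top view. The arm hid the nut there, but I did nothing near it.
- **Disagreements:** The top and wrist cameras disagreed by several millimetres about where a held washer sat over the spindle. I corrected this by looking again near the tip. The gripper read about 57 mm on the 60 mm washers, and I didn't find out why. Contact forces stayed within a few newtons.

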